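Take a handle out of the covered sloped bin for the kit

ROBOT

A 6-joint arm with a two-finger parallel gripper is mounted at the origin on a cart in front of the work surface, level with it; the furniture and walls round the work are solid. World frame = base frame: x ahead of the robot, y to its left, z up, the work surface at z = 0. Lengths are in m, angles in rad, forces in N, time in s.
With the tool pointing down it reaches from about 0.325 to 0.9 m from the base axis. Payload 6.1 kg.
Tool frame: the origin (TCP) lies on the centre line of the jaws, within the pads' length; the fingertips stand arm.tip_extent ahead of it and the grasp point (between the pads) lies 2 mm behind it (arm.tip_extent is the distance from the TCP to the fingertips, in m); z points along the fingers, x is the direction in which the jaws open and shut, and the axes are right-handed (so a half turn about z gives the same grasp; the last joint's range is limited). The gripper opens to 87 mm and grips with 3 to 60 N. Pads are 19 mm wide; open, the fingers measure 117 mm over their backs; the gripper's body (75 mm by 190 mm) begins 51 mm behind the grasp point.
Start: joints at [-1.363, 0.22, 1.526, -0, 1.395, -0.126], TCP at [0.205, -0.59, 0.24] pointing down, gripper open.
Joint ranges: [-2.98, 2.98], [-0.91, 2.08], [0.09, 2.57], [-1.24, 4.39], [0.2, 2.65], [-2.68, 2.68]. Speed limits (rad/s): [2.57, 2.57, 3.01, 3.14, 3.14, 3.14].

INTERFACE

Orientations are given as a unit quaternion [x, y, z, w].
In Python, from workcell import arm gives the robot as it stands. The module is installed in compiled form; this text tells all that it offers.
- The arm moves only by the shell command python3 -m creep 'ROWS' [FORCE]. ROWS is JSON, a list of rows, each an object of numbers: "x", "y", "z": the shift along the tool's x, y, z in m; "wx", "wy", "wz": the turn, a rotation vector about the tool's x, y, z in degrees; "claw": the opening in per cent of the stroke, from 0 (shut) to 100 (fully open). In form: [{"x": .., "y": .., "z": .., "wx": .., "wy": .., "wz": .., "claw": ..}, ...]. A call has exactly 10 rows; each row is the pose to reach, as a shift and turn from the pose measured when the call began, along the tool's axes at that moment; what a row does not reach only later rows make up. A row lasts 1/12 s, in which the tool goes at most 41.7 mm and 7.16 degrees, less where a joint would pass 70% of its speed; a pose out of reach is approached as far as the arm can. A call with a gripper value outside its range is refused whole. The fingers move at their own pace and stop on an object; FORCE is the grip in N (left out, the last holds). Time passes only in rows, so rows that repeat a pose let the fingers close, or fill a call up. It gives the time, the measured TCP pose, the force and the opening at its end, in the units of the state.
- arm.read_state(): the state, without advancing time (a new reading comes with each control period).
- arm.camera(name): name is "scene" or "top"; returns a dict with "img" (420x560x3 uint8, red, green, blue), "depth" (420x560 float32, m along the optical axis (not along the pixel's ray), 0 where there is no reading), "fx", "fy", "cx", "cy" (pixels), "eye" and "orientation" of the camera in the world. Camera axes: x right, y down, z forward; pixel columns grow to the right and rows downward; lengths in m; the calibration is good to about 2 mm. A picture is of the moment at which its call begins.
- arm.close_job(): hands the job in, once; it reports no verdict.
The state is a dict: "clock": time; "qpos": joint angles; "joint_velocities": joint speeds; "joint_torque": joint torques, N m; "ee_pos": TCP position; "ee_rot": TCP orientation; "force": force on the tool from outside, world axes, zero at the start; "wrist_torque": the same for the moment, N m; "width": finger opening in m.
Only numpy, scipy, OpenCV 4.12 (cv2) and the standard library are available. Lean on these libraries where they do the work, as an engineer would, in place of code of your own. Each camera call takes 0.05 s, during which the arm holds its last target.

TASK

The kit tray still lacks its gimbal handle. Take up the flat pry tool, put its blade into the notch under the front edge of the sloped bin's clear cover and prise the cover up until it stands open by itself, then lay the tool flat on the bench again. Take the gimbal handle out of its compartment, lay it flat in the long empty pocket of the kit tray, and shut the bin's cover fully; leave the other parts in the bin and the loose things on the bench where they are.

Things in the scene. Friction and masses are not known exactly. Their poses are not given: they have to be found in the camera images.
- bin_rack: Grey sloped parts bin on a dark stand, fixed; 313 mm wide (y), its top about 170 mm high at the back. Origin under it at bench height; x to its back, y left, z up. The floor rises to the back at 30 degrees. Three compartments side by side, 99 mm wide, middles at y = -103, 0, +103 mm; which part lies in which varies.
- bin_floor (a point): Middle of the lower front edge of the bin's floor, inside (x = -75, z = 42 mm of bin_rack, axes the same). From here the floor runs 150 mm up the slope; a 2 mm mat lies on it. Square to the floor the outer walls are 56 mm and the two dividers 45 mm high, all 4 mm thick; the front wall so leans towards the robot.
- notch (a point): Notch in the middle of the bin's front wall, right under the cover's front edge: 70 mm wide (y), 10 mm high (square to the cover), through the 4 mm wall. The point is the middle of its mouth on the outer face. Axes as bin_rack; the way in is up the slope, 30 degrees above level. The cover's edge is nearly flush with the wall, so a blade is needed.
- cover (a joint): Opening angle of the clear, aluminium-edged cover (313 mm wide, 156 mm from hinge to front edge, 4 mm thick), hinged along the bin's upper back edge: 0 shut (parallel to the floor), 1.885 open at its stop, leaning 12 degrees from upright towards the robot. It stays open above about 1.75 and falls shut by itself below about 1.6.
- cover_hinge (a point): Middle of the cover's hinge line, which runs along y of bin_rack. Does not move with the cover.
- cover_edge (a point): Middle of the cover's front edge (mid-thickness); moves with the cover.
- pry_tool: Flat pry tool, 160 mm long, lying on the bench. Origin at its underside, in the middle of its length; x points along it to the blade's tip (tip at x = +85 mm), z up. Black ribbed handle 18 mm wide and 16 mm thick from x = -85 to +5 mm; flat steel blade 18 mm wide and 3 mm thick from x = +15 to +85 mm, its mid-plane 8 mm above the underside. 60 g.
- handle_a: Black gimbal handle, a straight grip 137 mm long, 40 mm wide, 40 mm high, 0.19 kg, lying lengthways down the slope on its flat back in one of the bin's compartments against the front wall. Origin in the middle of its flat underside; y along its length, z up from the flat back. Told from the other two parts by its shape.
- phone_dummy: Flat light-coloured plate, 140x68x9 mm, in another compartment; stays there. Origin in the middle of its underside, x along its length.
- clamp_a: Black H-shaped phone clamp bracket, 94x58x28 mm, in another compartment; stays there. Origin in the middle of its underside, x along its spine.
- kit_tray: Grey kit tray, 180x126x16 mm, fixed to the bench. Origin in the middle of its underside, x along its long side. Two motors (up to 42 mm wide, 35 mm high with the floor) stand at its -y side, at x = +58 and -58 mm; the long empty pocket is on its +y side.
- pocket (a point): Middle of the floor of the tray's long empty pocket, 4 mm above the bench. Axes as kit_tray: x along the pocket. Pocket 150 mm long (x), 50 mm wide (y), its walls 12 mm high above this floor; both long walls have a 56 mm gap in the middle for fingers.
- film_tape: Roll of amber tape, 73 mm across, 19 mm high, on the bench; not to be disturbed. Origin in the middle of its underside.
- side_cutters: Side cutters with blue handles, 106x52x10 mm, on the bench; not to be disturbed.

How it is judged:
On the way, in this order (a step that is already met when the one before it is completed fails the run):
1. the cover is prised up with the pry tool against it (value of joint cover above 0.3 rad and contact force between pry_tool and bin_rack above 0.2 N), for 0.05 s.
2. the cover stands open by itself and the pry tool lies released, flat on the bench (value of joint cover above 1.5 rad and height (world z) of pry_tool below 0.012 m and angle between pry_tool's own z axis and vertical below 0.15 rad and contact force between pry_tool and the fingers below 0.05 N), for 0.2 s.
3. the handle is lifted clear of the bin in the gripper (distance between handle_a and bin_rack above 0.16 m and contact force between handle_a and the fingers above 0.5 N and contact force between handle_a and bin_rack below 0.05 N), for 0.1 s.
4. the handle lies in the tray's long pocket, released (x of handle_a in the frame of pocket between -0.012 and 0.012 m and y of handle_a in the frame of pocket between -0.01 and 0.01 m and z of handle_a in the frame of pocket below 0.004 m and angle between handle_a's own z axis and vertical below 0.09 rad and angle between the y axis of handle_a and the x axis of pocket, either way round below 0.12 rad and contact force between handle_a and the fingers below 0.05 N), for 0.2 s.
At the end, for the whole second after the job is handed in: Cover shut (below 0.04 rad). Handle at rest on its flat back in the pocket: middle within 12 mm along, 10 mm across, less than 4 mm above its floor, in line within 0.12 rad, tilted under 0.09 rad. Pry tool flat on the bench (underside below 12 mm, tilt under 0.15 rad), all released (value of joint cover below 0.04 rad and x of handle_a in the frame of pocket between -0.012 and 0.012 m and y of handle_a in the frame of pocket between -0.01 and 0.01 m and z of handle_a in the frame of pocket below 0.004 m and angle between handle_a's own z axis and vertical below 0.09 rad and angle between the y axis of handle_a and the x axis of pocket, either way round below 0.12 rad and linear speed of each of handle_a, pry_tool below 0.02 m/s and height (world z) of pry_tool below 0.012 m and angle between pry_tool's own z axis and vertical below 0.15 rad and contact force between pry_tool and the fingers below 0.05 N); the robot touches nothing.
It fails at once if the plate or the clamp bracket is taken from its place in the bin (moved over 40 mm) (distance of any of phone_dummy, clamp_a from where it was at the start of the episode above 0.04 m).
It fails at once if a loose bystander is pushed over 25 mm (distance of any of film_tape, side_cutters from where it was at the start of the episode above 0.025 m).
It also fails if it takes over 72 s, if anything falls off the work surface, if the arm or the gripper's body presses on something with over 40 N, if the wrist force passes 120 N, or if a joint passes its speed limit or range.

## Working session

There is one attempt and no reset: what is moved stays moved. The work goes in short steps, Python scripts to look and compute and a shell command to move; the robot and the scene stay as the last step left them, time stands still between calls to the robot, and variables do not carry over. Pictures are saved under pics/ and viewed, and the job is handed in when it is done.

```bash
mkdir -p pics; ls; cat > h.py <<'E'
import numpy as np, cv2
from workcell import arm
from scipy.spatial.transform import Rotation as R
def cam(n,save=None):
    c=arm.camera(n)
    if save: cv2.imwrite('pics/'+save,c['img'][:,:,::-1])
    return c
def cloud(c):
    h,w=c['depth'].shape
    u,v=np.meshgrid(np.arange(w),np.arange(h))
    d=c['depth']
    P=np.stack([(u-c['cx'])/c['fx']*d,(v-c['cy'])/c['fy']*d,d],-1)
    Rm=ori(c)
    return P@Rm.T+np.array(c['eye'])
def ori(c):
    o=np.array(c['orientation'])
    return o if o.shape==(3,3) else R.from_quat(o).as_matrix()
def plane(c,u,v,z):
    r=ori(c)@np.array([(u-c['cx'])/c['fx'],(v-c['cy'])/c['fy'],1]);e=np.array(c['eye'])
    return e+r*(z-e[2])/r[2]
def proj(c,p):
    q=ori(c).T@(np.array(p)-c['eye']); return q[0]/q[2]*c['fx']+c['cx'],q[1]/q[2]*c['fy']+c['cy']
E
python3 - <<'E'
from h import *
np.set_printoptions(precision=4,suppress=True)
for n in('scene','top'):
    c=cam(n,n+'0.png');print(n,c['eye'],c['orientation'],c['fx'],c['cx'],c['cy'],(c['depth']>0).mean()); np.savez('pics/%s0.npz'%n,**c)
print(arm.read_state(),arm.tip_extent)
E
```

```text
pics
scene [0.0722 0.7844 0.7206] [-0.2534  0.8462 -0.4491  0.1345] 460.17670774883396 278.90360661286627 211.35214108020665 0.9936437074829932
top [0.2816 0.0384 1.3841] [-0.6965  0.7105 -0.0705  0.0714] 499.94746256242644 288.4146425289059 200.64369018479354 0.9960799319727891
{'clock': 0.1, 'qpos': array([-1.3631,  0.2212,  1.5275, -0.    ,  1.3947, -0.1261]), 'joint_velocities': array([ 0.0003, -0.002 , -0.0031,  0.0001,  0.0022, -0.0003]), 'joint_torque': array([  0.0026, -49.5938, -38.8522,   0.07  ,   0.0515,  -0.0001]), 'ee_pos': array([ 0.2046, -0.59  ,  0.2385]), 'ee_rot': array([ 0.8147, -0.5798, -0.0007, -0.0006]), 'force': array([0.2701, 0.3003, 0.0054]), 'wrist_torque': array([-0.0217, -0.016 ,  0.0449]), 'width': 0.08712223346134951} 0.017
```

View pics/scene0.png

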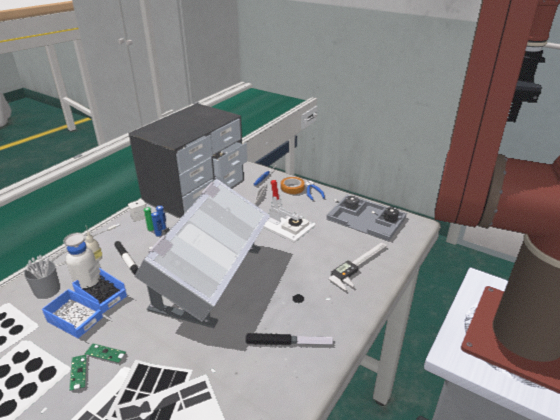

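View pics/top0.png

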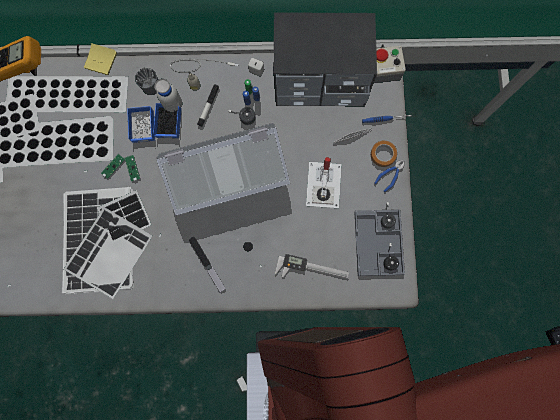

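```bash
python3 - <<'E'
from h import *
np.set_printoptions(precision=4,suppress=True)
for n,(a,b,c2,d) in {'scene':(170,130,290,330),'top':(110,150,300,300)}.items():
    im=cv2.imread(f'pics/{n}0.png')[a:c2+30 if n=='scene' else c2,b:d]
    im=cv2.convertScaleAbs(im,alpha=1.3)
    cv2.imwrite(f'pics/{n}0c.png',cv2.resize(im,None,fx=3.5,fy=3.5,interpolation=cv2.INTER_CUBIC)[:600,:800])
for n in ('scene','top'):
    c=dict(np.load(f'pics/{n}0.npz')); P=cloud(c)
    if n=='top':
        np.set_printoptions(precision=3)
        for u,v in [(225,150),(225,170),(250,165),(185,180),(160,155),(275,130),(176,212),(290,185),(200,255),(215,280),(300,300),(370,243)]: print(u,v,P[v,u],plane(c,u,v,0))
E
```

```text
225 150 [0.666 0.197 0.16 ] [0.716 0.217 0.   ]
225 170 [0.62  0.2   0.135] [0.657 0.217 0.   ]
250 165 [0.634 0.136 0.129] [0.67  0.145 0.   ]
185 180 [0.597 0.303 0.131] [0.63  0.331 0.   ]
160 155 [0.66  0.366 0.147] [0.705 0.405 0.   ]
275 130 [0.715 0.068 0.167] [0.774 0.072 0.   ]
176 212 [0.52  0.333 0.095] [0.537 0.354 0.   ]
290 185 [ 0.609  0.032 -0.001] [0.609 0.032 0.   ]
200 255 [0.414 0.283 0.011] [0.415 0.285 0.   ]
215 280 [0.345 0.241 0.009] [0.346 0.243 0.   ]
300 300 [0.288 0.011 0.002] [0.288 0.011 0.   ]
370 243 [ 0.439 -0.186  0.003] [ 0.439 -0.187  0.   ]
```

View pics/top0c.png

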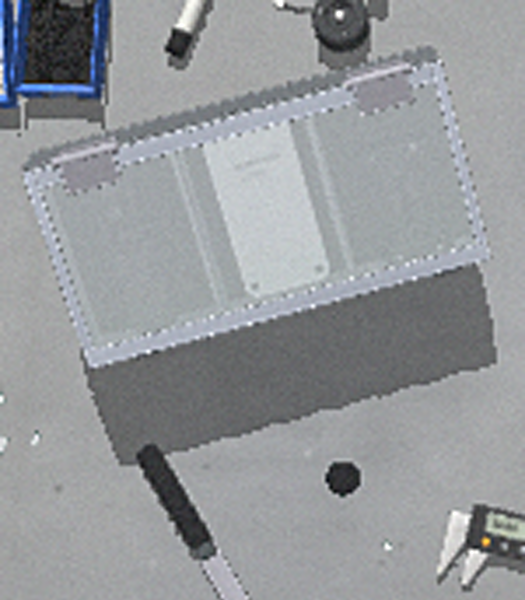

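View pics/scene0c.png

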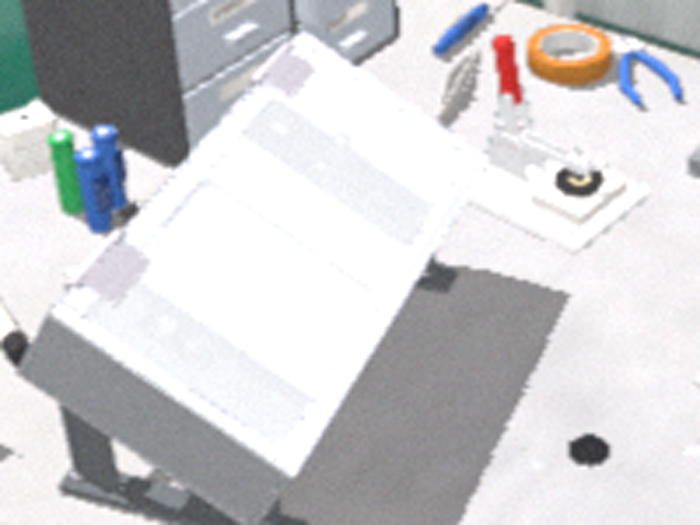

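```bash
python3 - <<'E'
from h import *
np.set_printoptions(precision=4,suppress=True)
# bin cover
for n in ('top','scene'):
    c=dict(np.load(f'pics/{n}0.npz')); P=cloud(c)
    x,y,z=P[...,0],P[...,1],P[...,2]
    m=(c['depth']>0)&(x>.45)&(x<.78)&(y>0)&(y<.42)&(z>.08)&(z<.2)
    Q=P[m]
    # ransac-like plane w/ slope: iterative
    A=Q; 
    for k in range(15):
        ce=A.mean(0); nv=np.linalg.svd(A-ce,full_matrices=False)[2][2]; nv*=np.sign(nv[2])
        A=Q[np.abs((Q-ce)@nv)<max(.003,.02*.8**k)]
    print(n,'normal',nv,'tilt',np.degrees(np.arccos(nv[2])),'yaw',np.degrees(np.arctan2(-nv[1],-nv[0])),len(A))
    yaw=np.arctan2(-nv[1],-nv[0]); 
    lab=np.zeros(z.shape,np.uint8); lab[m]=(np.abs((Q-ce)@nv)<.004)*255
    k,L,S,_=cv2.connectedComponentsWithStats(lab); i=1+S[1:,4].argmax(); lab=(L==i)
    A=P[lab]
    yb0=np.array([-np.sin(yaw),np.cos(yaw),0]); ub=np.cross(yb0,nv)
    q=np.stack([(A-ce)@ub,(A-ce)@yb0],1)*1000
    rc=cv2.minAreaRect(q.astype(np.float32)); print(rc)
    bx=cv2.boxPoints(rc)/1000
    for b in bx: print(ce+b[0]*ub+b[1]*yb0)
# tool, black handle + blade
c=dict(np.load('pics/top0.npz'));P=cloud(c);x,y,z=np.moveaxis(P,-1,0)
m=((x>.28)&(x<.5)&(y>.19)&(y<.33)&(z>.004)&(z<.03)).astype(np.uint8)
k,L,S,_=cv2.connectedComponentsWithStats(m); i=1+S[1:,4].argmax(); A=P[L==i]; rc=cv2.minAreaRect((A[:,:2]*1000).astype(np.float32)); print('tool rect',rc,S[i], cv2.boxPoints(rc).tolist())
m2=(L==i)&(c['img'].max(-1)<70); B=P[m2]; rc=cv2.minAreaRect((B[:,:2]*1000).astype(np.float32)); print('handle',rc,cv2.boxPoints(rc).tolist(),np.median(B[:,2]))
# tray
m=((x>.3)&(x<.6)&(y<-.1)&(y>-.3)&(z>.012)&(z<.03)).astype(np.uint8)
k,L,S,_=cv2.connectedComponentsWithStats(m)
A=P[m>0]; rc=cv2.minAreaRect((A[:,:2]*1000).astype(np.float32)); print('tray',rc,cv2.boxPoints(rc).tolist())
v=(z*1000).astype(int)[195:290,345:410]; print(v[::4,::3])
E
```

```text
top normal [-0.4872 -0.127   0.864 ] tilt 30.232927872699282 yaw 14.609716978869114 5360
((-1.3939743041992188, -2.1566162109375), (161.4345703125, 313.1902160644531), 0.09789452701807022)
[0.5117 0.3351 0.0915]
[0.5912 0.0322 0.0917]
[0.7261 0.0676 0.173 ]
[0.6466 0.3706 0.1727]
scene normal [-0.4849 -0.1286  0.8651] tilt 30.110286509432875 yaw 14.848100108074016 7795
((1.6198883056640625, -20.68243408203125), (318.1451416015625, 160.27088928222656), 89.99200439453125)
[0.5927 0.0335 0.092 ]
[0.7267 0.069  0.1724]
[0.6452 0.3766 0.1724]
[0.5112 0.341  0.092 ]
tool rect ((389.5122985839844, 263.5608825683594), (177.0458221435547, 27.964305877685547), 30.028799057006836) [189 237  38  55 432] [[305.8742980957031, 231.36627197265625], [319.8686218261719, 207.155517578125], [473.1502990722656, 295.7554931640625], [459.1559753417969, 319.96624755859375]]
handle ((396.7357482910156, 269.4249572753906), (158.65069580078125, 19.686054229736328), 31.60443115234375) [[324.01715087890625, 236.237548828125], [334.33367919921875, 219.47119140625], [469.454345703125, 302.61236572265625], [459.137
[... 2385 characters left out ...]
  3   -2]
 [   4    0    0    5   -1    2    3    7    0    7    3   16    6    1
    34   30   31   29    7   11   -1   -1]
 [   9    1    5    2    0   14   14   18   14   15   15   16    1    8
     2    4    2    5   10   11    0    3]
 [  11    8    1    3   -3   21   18   21   18   16    9   -1    0    0
     0    0   -1    2    2    0    0    0]
 [  -3    1    0    1    4    4    0    0   -2    7   -1   -1   -1   -1
     2   -1   -2   -1    1   -1    2    0]
 [  -4   -1    0    2    5   -1    0   -5   -1   -4    0    0   -5    0
    -1    1   -1   -3    0   -2   -1    3]
 [   0   -3   -2 1384    0    2    0    2    0    0   -1    0   -3    0
     4    4   -7   -1    2    2    2    4]]
```

```bash
python3 - <<'E'
import cv2
im=cv2.imread('pics/top0.png')
a=cv2.resize(im[230:300,180:240],None,fx=8,fy=8,interpolation=cv2.INTER_NEAREST)
b=cv2.resize(im[200:290,345:410],None,fx=6,fy=6,interpolation=cv2.INTER_NEAREST)
cv2.imwrite('pics/t1.png',a);cv2.imwrite('pics/t2.png',cv2.convertScaleAbs(b,alpha=1.5))
E
```

```text
(no output)
```

View pics/t1.png

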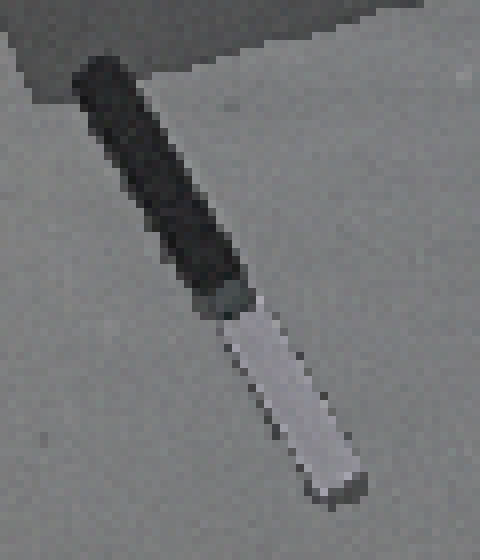

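View pics/t2.png

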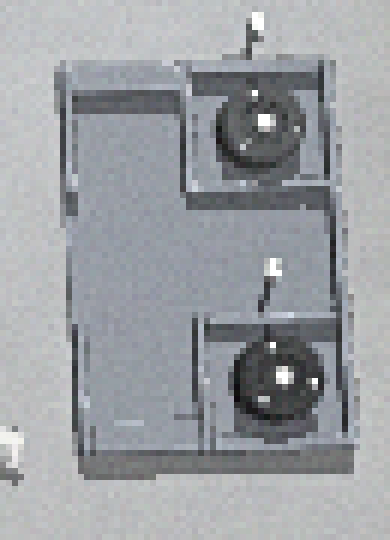

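```bash
cat > m.py <<'E'
from h import *
np.set_printoptions(precision=4,suppress=True)
c=dict(np.load('pics/top0.npz'))
f=lambda p,o,s,z: plane(c,p[0]/s+o[0]-.5,p[1]/s+o[1]-.5,z)
a=f((103,62),(180,230),8,.012);b=f((337,497),(180,230),8,.008)
print('tool',a,b,np.linalg.norm(a-b),np.degrees(np.arctan2(*(b-a)[1::-1])))
K=[f(p,(345,200),6,.016) for p in[(62,62),(328,62),(353,449),(82,455)]]
for k in K:print(k)
print(np.mean(K,0),[np.linalg.norm(K[i]-K[i-1]) for i in range(4)],np.degrees(np.arctan2(*(K[0]-K[3])[1::-1])),np.degrees(np.arctan2(*(K[1]-K[2])[1::-1])))
print([f(p,(345,200),6,.016) for p in[(183,100),(200,400),(76,160),(84,400)]])
im=c['img'].astype(int)
for v in (212,219,225,262,268): print(v,im[v,350:385].sum(-1)//3)
E
python3 m.py
```

```text
tool [0.4633 0.3045 0.012 ] [0.314  0.2232 0.008 ] 0.1700532267749516 -151.42299972931147
[ 0.5305 -0.1468  0.016 ]
[ 0.528 -0.27   0.016]
[ 0.3503 -0.27    0.016 ]
[ 0.35   -0.1475  0.016 ]
[ 0.4397 -0.2086  0.016 ] [np.float64(0.18046860621760233), np.float64(0.12321136135322543), np.float64(0.17771653396521073), np.float64(0.12242597618421786)] 0.2323599506373208 -0.009367874560043316
[array([ 0.5115, -0.2019,  0.016 ]), array([ 0.3736, -0.2021,  0.016 ]), array([ 0.4845, -0.1511,  0.016 ]), array([ 0.3747, -0.1496,  0.016 ])]
212 [130 134 130 131  82  83 106 114 106 107 107 106 104 103 112  99 108 105
 109 104 103 101 104 101 112 112  75  53  58  55  54  48  56  53  50]
219 [130 130 128 134 129  41 117 100 106 100 109 105 105 110 109 104 107 106
 102 106 106 107 103 106  87  63 110  75 106 109 109  41  49  70  67]
225 [130 126 130 130 137  44 112  87 110 103 107 104 107 104 107 104 100 105
 109 107 108 104 104 110 104  40 117  87 105 102 108  58  29  26  44]
262 [129 121 126 129 123 133 131  36 117 100 103 103 106 104 101 103 106 103
 105 106 106 101 102 105 101 107 106  47 111  97 103 100 109  57  20]
268 [127 124 130 123 127 128 135  46  90 111 105 106 103 108  99 103 101 105
 108 104 105 103 101 110 100 106 109  87  60 113  94 103 107 106  59]
```

```bash
cat >> h.py <<'E'
def mk(yaw,pitch=0,az=None):
    """tool z down, jaw x at yaw (deg); then tilt so that fingers point forward by pitch along azimuth az"""
    x=np.array([np.cos(np.radians(yaw)),np.sin(np.radians(yaw)),0]);z=np.array([0,0,-1.]);
    M=np.stack([x,np.cross(z,x),z],1)
    if pitch:
        a=np.radians(az); ax=np.cross([0,0,-1.],[np.cos(a),np.sin(a),0])
        M=R.from_rotvec(ax*np.radians(pitch)).as_matrix()@M
    return M
def go(p,M=None):
    s=arm.read_state();M0=R.from_quat(s['ee_rot']).as_matrix()
    d=M0.T@(np.array(p)-s['ee_pos'])
    w=np.zeros(3) if M is None else np.degrees(R.from_matrix(M0.T@M).as_rotvec())
    print('t %.2f'%s['clock'],'xyz',np.round(d,4),'w',np.round(w,2),'|d| %.3f'%np.linalg.norm(d))
E
python3 - <<'E'
from h import *
go([.44,-.15,.24],mk(-61.4))
go([.4107,.2759,.10],mk(-61.4))
E
```

```text
t 0.10 xyz [-0.3386 -0.3665 -0.0008] w [-0.02  0.1  -9.48] |d| 0.499
t 0.10 xyz [-0.7504 -0.4783  0.14  ] w [-0.02  0.1  -9.48] |d| 0.901
```

```bash
python3 -m creep '[{"x":-0.03,"y":-0.03,"z":0},{"x":-0.06,"y":-0.06,"z":0},{"x":-0.09,"y":-0.09,"z":0,"wz":-3},{"x":-0.12,"y":-0.12,"z":0,"wz":-5},{"x":-0.15,"y":-0.15,"z":0,"wz":-9.5},{"x":-0.18,"y":-0.18,"z":0,"wz":-9.5},{"x":-0.21,"y":-0.21,"z":0,"wz":-9.5},{"x":-0.24,"y":-0.24,"z":0,"wz":-9.5},{"x":-0.27,"y":-0.27,"z":0,"wz":-9.5},{"x":-0.30,"y":-0.30,"z":0,"wz":-9.5}]'; python3 - <<'E'
from h import *
go([.4107,.2759,.10],mk(-61.4))
E
```

```text
t 0.10 xyz [-0.7504 -0.4783  0.14  ] w [-0.02  0.1  -9.48] |d| 0.901invalid input at $[0]: expected keys x, y, z, wx, wy, wz, claw
```

```bash
python3 -m creep '[{"x":-0.03,"y":-0.03,"z":0,"wx":0,"wy":0,"wz":0,"claw":100},{"x":-0.06,"y":-0.06,"z":0,"wx":0,"wy":0,"wz":-2,"claw":100},{"x":-0.09,"y":-0.09,"z":0,"wx":0,"wy":0,"wz":-5,"claw":100},{"x":-0.12,"y":-0.12,"z":0,"wx":0,"wy":0,"wz":-9.5,"claw":100},{"x":-0.15,"y":-0.15,"z":0,"wx":0,"wy":0,"wz":-9.5,"claw":100},{"x":-0.18,"y":-0.18,"z":0,"wx":0,"wy":0,"wz":-9.5,"claw":100},{"x":-0.21,"y":-0.21,"z":0,"wx":0,"wy":0,"wz":-9.5,"claw":100},{"x":-0.24,"y":-0.24,"z":0,"wx":0,"wy":0,"wz":-9.5,"claw":100},{"x":-0.27,"y":-0.27,"z":0,"wx":0,"wy":0,"wz":-9.5,"claw":100},{"x":-0.3,"y":-0.3,"z":0,"wx":0,"wy":0,"wz":-9.5,"claw":100}]'; python3 - <<'E'
from h import *
go([.4107,.2759,.10],mk(-61.4))
E
```

```text
clock: 0.93
ee_pos: [0.3865, -0.2134, 0.2389]
ee_rot: [0.86, -0.511, -0.001, -0.001]
force: [1.0, -0.4, 0.0]
width: 0.087
t 0.93 xyz [-0.4178 -0.2554  0.1398] w [-0.03  0.1  -0.  ] |d| 0.509
```

```bash
python3 -m creep '[{"x":-0.035,"y":-0.021,"z":0.005,"wx":0,"wy":0,"wz":0,"claw":100},{"x":-0.07,"y":-0.043,"z":0.01,"wx":0,"wy":0,"wz":0,"claw":100},{"x":-0.105,"y":-0.064,"z":0.015,"wx":0,"wy":0,"wz":0,"claw":100},{"x":-0.14,"y":-0.086,"z":0.02,"wx":0,"wy":0,"wz":0,"claw":100},{"x":-0.175,"y":-0.107,"z":0.025,"wx":0,"wy":0,"wz":0,"claw":100},{"x":-0.21,"y":-0.128,"z":0.03,"wx":0,"wy":0,"wz":0,"claw":100},{"x":-0.245,"y":-0.15,"z":0.035,"wx":0,"wy":0,"wz":0,"claw":100},{"x":-0.28,"y":-0.171,"z":0.04,"wx":0,"wy":0,"wz":0,"claw":100},{"x":-0.315,"y":-0.193,"z":0.05,"wx":0,"wy":0,"wz":0,"claw":100},{"x":-0.35,"y":-0.214,"z":0.06,"wx":0,"wy":0,"wz":0,"claw":100}]'; python3 - <<'E'
from h import *
go([.4107,.2759,.06],mk(-61.4))
E
```

```text
clock: 1.77
ee_pos: [0.4065, 0.1975, 0.1798]
ee_rot: [0.86, -0.51, -0.0, -0.001]
force: [0.4, -0.0, -0.2]
width: 0.0871
t 1.77 xyz [-0.0667 -0.0411  0.12  ] w [-0.1   0.08  0.02] |d| 0.143
```

```bash
python3 -m creep '[{"x":-0.025,"y":-0.015,"z":0.01,"wx":0,"wy":0,"wz":0,"claw":100},{"x":-0.05,"y":-0.03,"z":0.02,"wx":0,"wy":0,"wz":0,"claw":100},{"x":-0.066,"y":-0.041,"z":0.04,"wx":0,"wy":0,"wz":0,"claw":80},{"x":-0.067,"y":-0.041,"z":0.07,"wx":0,"wy":0,"wz":0,"claw":60},{"x":-0.067,"y":-0.041,"z":0.1,"wx":0,"wy":0,"wz":0,"claw":60},{"x":-0.067,"y":-0.041,"z":0.12,"wx":0,"wy":0,"wz":0,"claw":60},{"x":-0.067,"y":-0.041,"z":0.13,"wx":0,"wy":0,"wz":0,"claw":60},{"x":-0.067,"y":-0.041,"z":0.13,"wx":0,"wy":0,"wz":0,"claw":60},{"x":-0.067,"y":-0.041,"z":0.13,"wx":0,"wy":0,"wz":0,"claw":60},{"x":-0.067,"y":-0.041,"z":0.13,"wx":0,"wy":0,"wz":0,"claw":60}]'; python3 - <<'E'
from h import *
go([.4107,.2759,.0195],mk(-61.4))
c=cam('top','top1.png');cam('scene','scene1.png')
im=cv2.imread('pics/top1.png')[190:310,150:270];cv2.imwrite('pics/top1c.png',cv2.resize(im,None,fx=5,fy=5))
E
```

```text
clock: 2.6
ee_pos: [0.4118, 0.2766, 0.0515]
ee_rot: [0.86, -0.511, 0.001, -0.002]
force: [-0.7, 0.1, 1.0]
width: 0.0532
t 2.60 xyz [0.0001 0.0014 0.032 ] w [-0.24  0.07  0.  ] |d| 0.032
```

View pics/scene1.png

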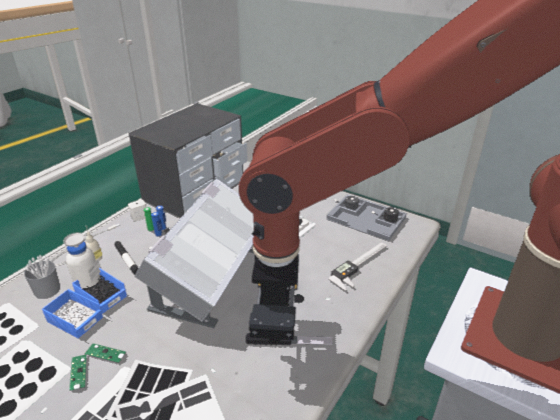

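```bash
python3 -m creep '[{"x":0,"y":0.001,"z":0.015,"wx":0,"wy":0,"wz":0,"claw":60},{"x":0,"y":0.001,"z":0.028,"wx":0,"wy":0,"wz":0,"claw":60},{"x":0,"y":0.001,"z":0.032,"wx":0,"wy":0,"wz":0,"claw":60},{"x":0,"y":0.001,"z":0.032,"wx":0,"wy":0,"wz":0,"claw":40},{"x":0,"y":0.001,"z":0.032,"wx":0,"wy":0,"wz":0,"claw":20},{"x":0,"y":0.001,"z":0.032,"wx":0,"wy":0,"wz":0,"claw":5},{"x":0,"y":0.001,"z":0.032,"wx":0,"wy":0,"wz":0,"claw":5},{"x":0,"y":0.001,"z":0.032,"wx":0,"wy":0,"wz":0,"claw":5},{"x":0,"y":0.001,"z":0.032,"wx":0,"wy":0,"wz":0,"claw":5},{"x":0,"y":0.001,"z":0.032,"wx":0,"wy":0,"wz":0,"claw":5}]' 50
```

```text
clock: 3.53
ee_pos: [0.4116, 0.2765, 0.0203]
ee_rot: [0.86, -0.51, 0.001, -0.003]
force: [-0.5, 0.1, 2.6]
width: 0.0178
```

```bash
cat > g.py <<'E'
from h import *
YB=14.7; a=np.radians(YB); XB=np.array([np.cos(a),np.sin(a),0]); YBv=np.array([-np.sin(a),np.cos(a),0])
NOTCH=np.array([.554,.185,.084])
O=NOTCH-XB*(-.104)-np.array([0,0,.0842])   # bin origin
def tcp_for_tip(tip,p,L=.111,off=.0123):
    p=np.radians(p);t=XB*np.cos(p)+np.array([0,0,np.sin(p)]);zt=XB*np.sin(p)-np.array([0,0,np.cos(p)])
    return np.array(tip)-L*t-off*zt
def pose(p): return mk(YB+90,p,YB)
def tipat(th,r=.125,gap=0):
    f=np.radians(210)-th; return O+XB*(.0294+r*np.cos(f)+gap*0)+np.array([0,0,.169+r*np.sin(f)])-1*(.002+.0015)*(XB*-np.sin(f)*-1+np.array([0,0,-np.cos(f)]))*1
if __name__=='__main__':
    np.set_printoptions(precision=4,suppress=True)
    p=15;t=XB*np.cos(np.radians(p))+np.array([0,0,np.sin(np.radians(p))])
    print('O',O); 
    for d in(-.05,-.02,.022): print(d,tcp_for_tip(NOTCH+d*t,p))
    for th in (.3,.6,.9,1.2,1.5,1.8): print(th,tipat(th),tcp_for_tip(tipat(th),p))
    go([.36,.15,.2],pose(15))
E
python3 g.py
```

```text
O [ 0.6546  0.2114 -0.0002]
-0.05 [0.4005 0.1447 0.0542]
-0.02 [0.4285 0.1521 0.062 ]
0.022 [0.4678 0.1624 0.0728]
0.3 [0.5659 0.1881 0.1377] [0.4591 0.1601 0.1208]
0.6 [0.5622 0.1872 0.1749] [0.4554 0.1591 0.158 ]
0.9 [0.5693 0.189  0.2115] [0.4626 0.161  0.1946]
1.2 [0.5866 0.1936 0.2443] [0.4798 0.1655 0.2275]
1.5 [0.6125 0.2004 0.2704] [0.5057 0.1723 0.2536]
1.8 [0.6447 0.2088 0.2874] [0.5379 0.1808 0.2706]
t 3.53 xyz [ 0.0862  0.1048 -0.1804] w [  -2.79   21.22 -164.84] |d| 0.226
```

```bash
python3 -m creep '[{"x":0,"y":0,"z":-0.02,"wx":0,"wy":0,"wz":0,"claw":5},{"x":0,"y":0.01,"z":-0.05,"wx":0,"wy":0,"wz":0,"claw":5},{"x":0.02,"y":0.03,"z":-0.08,"wx":0,"wy":0,"wz":0,"claw":5},{"x":0.03,"y":0.05,"z":-0.11,"wx":0,"wy":0,"wz":-6,"claw":5},{"x":0.05,"y":0.07,"z":-0.14,"wx":0,"wy":0,"wz":-13,"claw":5},{"x":0.07,"y":0.09,"z":-0.16,"wx":0,"wy":0,"wz":-20,"claw":5},{"x":0.086,"y":0.104,"z":-0.18,"wx":0,"wy":0,"wz":-27,"claw":5},{"x":0.086,"y":0.104,"z":-0.18,"wx":0,"wy":0,"wz":-34,"claw":5},{"x":0.086,"y":0.104,"z":-0.18,"wx":0,"wy":0,"wz":-41,"claw":5},{"x":0.086,"y":0.104,"z":-0.18,"wx":0,"wy":0,"wz":-48,"claw":5}]'; python3 g.py|tail -1;python3 - <<'E'
from h import *
cam('scene','scene2.png')
E
```

```text
clock: 4.37
ee_pos: [0.3608, 0.1501, 0.2003]
ee_rot: [0.993, -0.114, 0.003, -0.002]
force: [0.2, 0.2, -0.9]
width: 0.0176
t 4.37 xyz [-0.0008  0.0003  0.0003] w [  -9.17   14.9  -117.09] |d| 0.001
```

View pics/scene2.png

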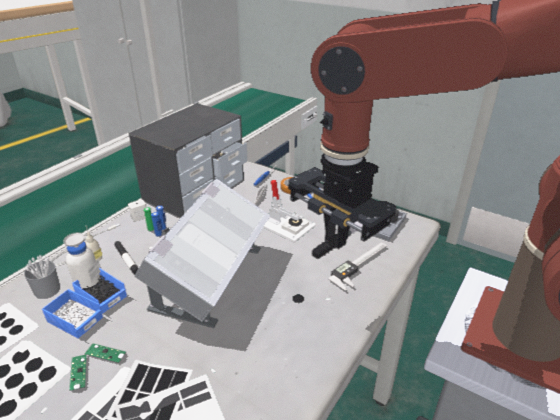

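```bash
python3 -m creep '[{"x":0,"y":0,"z":0,"wx":0,"wy":0,"wz":-7,"claw":5},{"x":0,"y":0,"z":0,"wx":0,"wy":0,"wz":-14,"claw":5},{"x":0,"y":0,"z":0,"wx":0,"wy":0,"wz":-21,"claw":5},{"x":0,"y":0,"z":0,"wx":0,"wy":0,"wz":-28,"claw":5},{"x":0,"y":0,"z":0,"wx":0,"wy":0,"wz":-35,"claw":5},{"x":0,"y":0,"z":0,"wx":0,"wy":0,"wz":-42,"claw":5},{"x":0,"y":0,"z":0,"wx":0,"wy":0,"wz":-49,"claw":5},{"x":0,"y":0,"z":0,"wx":0,"wy":0,"wz":-56,"claw":5},{"x":0,"y":0,"z":0,"wx":0,"wy":0,"wz":-63,"claw":5},{"x":0,"y":0,"z":0,"wx":0,"wy":0,"wz":-70,"claw":5}]'; python3 - <<'E'
from g import *
go([.38,.14,.12],pose(15))
E
```

```text
clock: 5.25
ee_pos: [0.3604, 0.1502, 0.1996]
ee_rot: [0.877, 0.481, 0.003, -0.0]
force: [-1.0, -0.5, -0.6]
width: 0.0175
t 5.25 xyz [0.0014 0.0219 0.0797] w [-13.89   5.91 -46.94] |d| 0.083
```

```bash
python3 -m creep '[{"x":0,"y":0,"z":0,"wx":-2,"wy":1,"wz":-6.7,"claw":5},{"x":0,"y":0,"z":0,"wx":-4,"wy":1.7,"wz":-13.4,"claw":5},{"x":0,"y":0,"z":0.01,"wx":-6,"wy":2.5,"wz":-20,"claw":5},{"x":0,"y":0.005,"z":0.03,"wx":-8,"wy":3.4,"wz":-27,"claw":5},{"x":0.001,"y":0.01,"z":0.05,"wx":-10,"wy":4.2,"wz":-34,"claw":5},{"x":0.001,"y":0.015,"z":0.06,"wx":-12,"wy":5.1,"wz":-40,"claw":5},{"x":0.001,"y":0.022,"z":0.08,"wx":-13.9,"wy":5.9,"wz":-46.9,"claw":5},{"x":0.001,"y":0.022,"z":0.08,"wx":-13.9,"wy":5.9,"wz":-46.9,"claw":5},{"x":0.001,"y":0.022,"z":0.08,"wx":-13.9,"wy":5.9,"wz":-46.9,"claw":5},{"x":0.001,"y":0.022,"z":0.08,"wx":-13.9,"wy":5.9,"wz":-46.9,"claw":5}]'; python3 - <<'E'
from g import *
go(tcp_for_tip(NOTCH-.025*np.array([.934,.245,.259]),15),pose(15))
E
```

```text
clock: 6.08
ee_pos: [0.3802, 0.1397, 0.1206]
ee_rot: [0.608, 0.783, 0.103, 0.08]
force: [-0.3, 0.4, 0.2]
width: 0.0172
t 6.08 xyz [-0.      0.028   0.0696] w [-0.    0.04 -0.36] |d| 0.075
```

```bash
python3 -m creep '[{"x":0,"y":0.003,"z":0.01,"wx":0,"wy":0,"wz":0,"claw":5},{"x":0,"y":0.008,"z":0.025,"wx":0,"wy":0,"wz":0,"claw":5},{"x":0,"y":0.015,"z":0.04,"wx":0,"wy":0,"wz":0,"claw":5},{"x":0,"y":0.02,"z":0.055,"wx":0,"wy":0,"wz":0,"claw":5},{"x":0,"y":0.025,"z":0.065,"wx":0,"wy":0,"wz":0,"claw":5},{"x":0,"y":0.028,"z":0.07,"wx":0,"wy":0,"wz":0,"claw":5},{"x":0,"y":0.028,"z":0.07,"wx":0,"wy":0,"wz":0,"claw":5},{"x":0,"y":0.028,"z":0.07,"wx":0,"wy":0,"wz":0,"claw":5},{"x":0,"y":0.028,"z":0.07,"wx":0,"wy":0,"wz":0,"claw":5},{"x":0,"y":0.028,"z":0.07,"wx":0,"wy":0,"wz":0,"claw":5}]'; python3 - <<'E'
from g import *
tip=NOTCH-.025*np.array([.934,.245,.259])
go(tcp_for_tip(tip,15),pose(15))
for n in('scene','top'):
    c=cam(n,n+'3.png');np.savez(f'pics/{n}3.npz',**c)
    e=proj(c,tip);q=proj(c,NOTCH);print(n,e,q)
    im=cv2.imread(f'pics/{n}3.png');u,v=int(q[0]),int(q[1]);u0,v0=max(0,u-60),max(0,v-50)
    im=im[v0:v0+100,u0:u0+120]; im=cv2.resize(im,None,fx=6,fy=6,interpolation=cv2.INTER_NEAREST)
    for s,col in((e,(0,0,255)),(q,(0,255,0))): cv2.circle(im,(int((s[0]+.5-u0)*6),int((s[1]+.5-v0)*6)),4,col,1)
    cv2.imwrite(f'pics/{n}3c.png',im)
E
```

```text
clock: 6.92
ee_pos: [0.4242, 0.151, 0.0611]
ee_rot: [0.608, 0.783, 0.104, 0.08]
force: [0.2, -0.2, -1.0]
width: 0.0179
t 6.92 xyz [-0.0001 -0.0005  0.0003] w [ 0.07  0.05 -0.39] |d| 0.001
scene (np.float64(255.52174898684353), np.float64(261.6095547672821)) (np.float64(244.96294716037775), np.float64(256.97055649112696))
top (np.float64(235.37350160623265), np.float64(207.99233796276167)) (np.float64(232.82230612700954), np.float64(198.95040219700934))
```

View pics/scene3c.png

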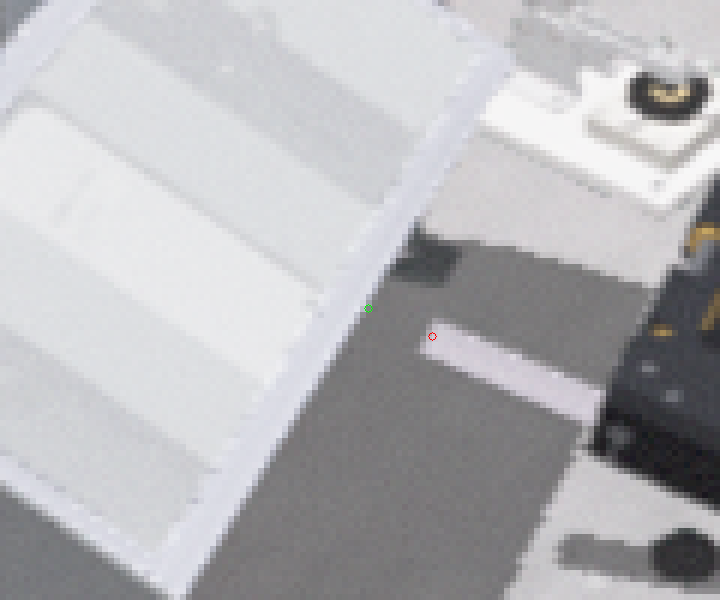

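View pics/top3c.png

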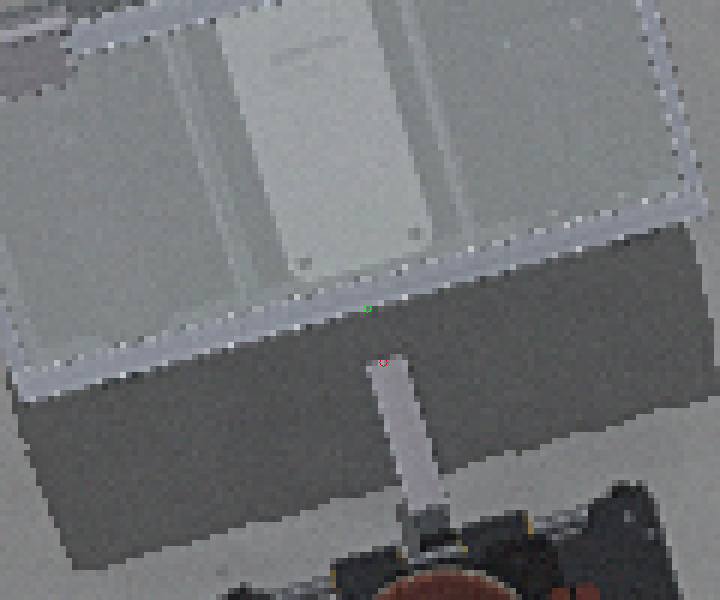

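```bash
python3 - <<'E'
from g import *
np.set_printoptions(precision=4,suppress=True)
tip=NOTCH-.025*np.array([.934,.245,.259])
for n in('scene','top'):
    c=dict(np.load(f'pics/{n}3.npz'));P=cloud(c)
    D=P-tip; s=D@XB; l=D@YBv
    m=(c['depth']>0)&(s<.0)&(s>-.05)&(abs(l)<.007)&(P[...,2]>.04)&(P[...,2]<.12)
    A=P[m]; f=np.polyfit(s[m],A[:,2],1); print(n,m.sum(),'top surf z at tip',f[1],'slope deg',np.degrees(np.arctan(f[0])),'expect',tip[2]+.0015)
    # cover front edge z: top-surface plane near the front middle
    Q=P-NOTCH; s=Q@XB; l=Q@YBv; m=(abs(l)<.12)&(s>-.01)&(s<.02)&(P[...,2]>.07)
    f=np.polyfit(s[m],P[m][:,2],1);print('cover top z at notch s=-.002',np.polyval(f,-.002),np.degrees(np.arctan(f[0])),'min s',np.percentile(s[m],2))
E
```

```text
scene 104 top surf z at tip 0.07947112244995304 slope deg 15.53644372223123 expect 0.07902500000000001
cover top z at notch s=-.002 0.09346212311507181 24.94344155657875 min s -0.0015860878629366411
top 102 top surf z at tip 0.0810195952051143 slope deg 16.99934042942818 expect 0.07902500000000001
cover top z at notch s=-.002 0.09427323179499437 25.266737697585395 min s -0.0022482795275892372
```

```bash
python3 -m creep '[{"x":0,"y":0.006,"z":0,"wx":0,"wy":0,"wz":0,"claw":5},{"x":0,"y":0.012,"z":0,"wx":0,"wy":0,"wz":0,"claw":5},{"x":0,"y":0.018,"z":0,"wx":0,"wy":0,"wz":0,"claw":5},{"x":0,"y":0.024,"z":0,"wx":0,"wy":0,"wz":0,"claw":5},{"x":0,"y":0.03,"z":0,"wx":0,"wy":0,"wz":0,"claw":5},{"x":0,"y":0.035,"z":0,"wx":0,"wy":0,"wz":0,"claw":5},{"x":0,"y":0.04,"z":0,"wx":0,"wy":0,"wz":0,"claw":5},{"x":0,"y":0.045,"z":0,"wx":0,"wy":0,"wz":0,"claw":5},{"x":0,"y":0.048,"z":0,"wx":0,"wy":0,"wz":0,"claw":5},{"x":0,"y":0.048,"z":0,"wx":0,"wy":0,"wz":0,"claw":5}]'; python3 - <<'E'
from g import *
for th in (.1,.2,.3,.4,.6,.9,1.2,1.5,1.8): print(th,end=' ');go(tcp_for_tip(tipat(th),15),pose(15))
cam('scene','scene4.png')
im=cv2.imread('pics/scene4.png')[190:310,180:340];cv2.imwrite('pics/scene4c.png',cv2.resize(im,None,fx=4.5,fy=4.5))
E
```

```text
clock: 7.85
ee_pos: [0.4699, 0.1626, 0.0738]
ee_rot: [0.608, 0.783, 0.104, 0.08]
force: [-1.0, -0.4, -1.2]
width: 0.0174
0.1 t 7.85 xyz [ 0.0003  0.0038 -0.0234] w [ 0.1   0.05 -0.38] |d| 0.024
0.2 t 7.85 xyz [ 0.0003  0.0021 -0.0358] w [ 0.1   0.05 -0.38] |d| 0.036
0.3 t 7.85 xyz [ 0.0003  0.0016 -0.0483] w [ 0.1   0.05 -0.38] |d| 0.048
0.4 t 7.85 xyz [ 0.0003  0.0024 -0.0608] w [ 0.1   0.05 -0.38] |d| 0.061
0.6 t 7.85 xyz [ 0.0003  0.0076 -0.0852] w [ 0.1   0.05 -0.38] |d| 0.086
0.9 t 7.85 xyz [ 0.0004  0.0243 -0.1187] w [ 0.1   0.05 -0.38] |d| 0.121
1.2 t 7.85 xyz [ 0.0005  0.0501 -0.1457] w [ 0.1   0.05 -0.38] |d| 0.154
1.5 t 7.85 xyz [ 0.0007  0.0827 -0.1639] w [ 0.1   0.05 -0.38] |d| 0.184
1.8 t 7.85 xyz [ 0.001   0.1193 -0.1717] w [ 0.1   0.05 -0.38] |d| 0.209
```

View pics/scene4c.png

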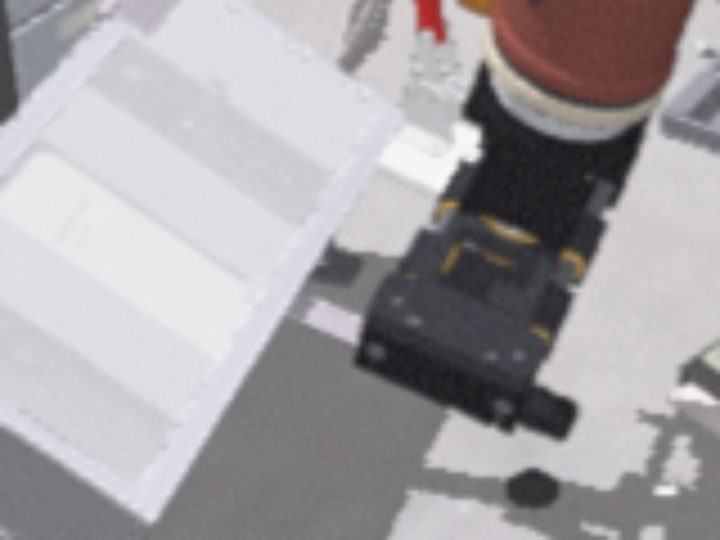

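```bash
python3 -m creep '[{"x":0,"y":0.003,"z":-0.008,"wx":0,"wy":0,"wz":0,"claw":5},{"x":0,"y":0.003,"z":-0.016,"wx":0,"wy":0,"wz":0,"claw":5},{"x":0,"y":0.003,"z":-0.024,"wx":0,"wy":0,"wz":0,"claw":5},{"x":0,"y":0.002,"z":-0.032,"wx":0,"wy":0,"wz":0,"claw":5},{"x":0,"y":0.002,"z":-0.04,"wx":0,"wy":0,"wz":0,"claw":5},{"x":0,"y":0.002,"z":-0.048,"wx":0,"wy":0,"wz":0,"claw":5},{"x":0,"y":0.002,"z":-0.056,"wx":0,"wy":0,"wz":0,"claw":5},{"x":0,"y":0.003,"z":-0.064,"wx":0,"wy":0,"wz":0,"claw":5},{"x":0,"y":0.005,"z":-0.072,"wx":0,"wy":0,"wz":0,"claw":5},{"x":0,"y":0.006,"z":-0.08,"wx":0,"wy":0,"wz":0,"claw":5}]' 60; python3 - <<'E'
from g import *
for th in (.7,.8,.9,1.,1.1,1.2,1.3,1.4,1.5,1.6,1.7,1.8): print(th,end=' ');go(tcp_for_tip(tipat(th),15),pose(15))
cam('scene','scene5.png')
im=cv2.imread('pics/scene5.png')[110:330,120:360];cv2.imwrite('pics/scene5c.png',cv2.resize(im,None,fx=3,fy=2.7))
E
```

```text
clock: 8.73
ee_pos: [0.4549, 0.1587, 0.1533]
ee_rot: [0.608, 0.783, 0.104, 0.08]
force: [1.0, -0.0, -3.3]
width: 0.0173
0.7 t 8.73 xyz [ 0.0003  0.0063 -0.0161] w [ 0.09  0.05 -0.38] |d| 0.017
0.8 t 8.73 xyz [ 0.0003  0.0119 -0.0273] w [ 0.09  0.05 -0.38] |d| 0.030
0.9 t 8.73 xyz [ 0.0004  0.0185 -0.0379] w [ 0.09  0.05 -0.38] |d| 0.042
1.0 t 8.73 xyz [ 0.0004  0.0262 -0.0477] w [ 0.09  0.05 -0.38] |d| 0.054
1.1 t 8.73 xyz [ 0.0005  0.0348 -0.0568] w [ 0.09  0.05 -0.38] |d| 0.067
1.2 t 8.73 xyz [ 0.0005  0.0443 -0.0649] w [ 0.09  0.05 -0.38] |d| 0.079
1.3 t 8.73 xyz [ 0.0006  0.0546 -0.0721] w [ 0.09  0.05 -0.38] |d| 0.090
1.4 t 8.73 xyz [ 0.0006  0.0655 -0.0782] w [ 0.09  0.05 -0.38] |d| 0.102
1.5 t 8.73 xyz [ 0.0007  0.077  -0.0831] w [ 0.09  0.05 -0.38] |d| 0.113
1.6 t 8.73 xyz [ 0.0008  0.0889 -0.0869] w [ 0.09  0.05 -0.38] |d| 0.124
1.7 t 8.73 xyz [ 0.0009  0.1011 -0.0895] w [ 0.09  0.05 -0.38] |d| 0.135
1.8 t 8.73 xyz [ 0.0009  0.1135 -0.0909] w [ 0.09  0.05 -0.38] |d| 0.145
```

View pics/scene5c.png

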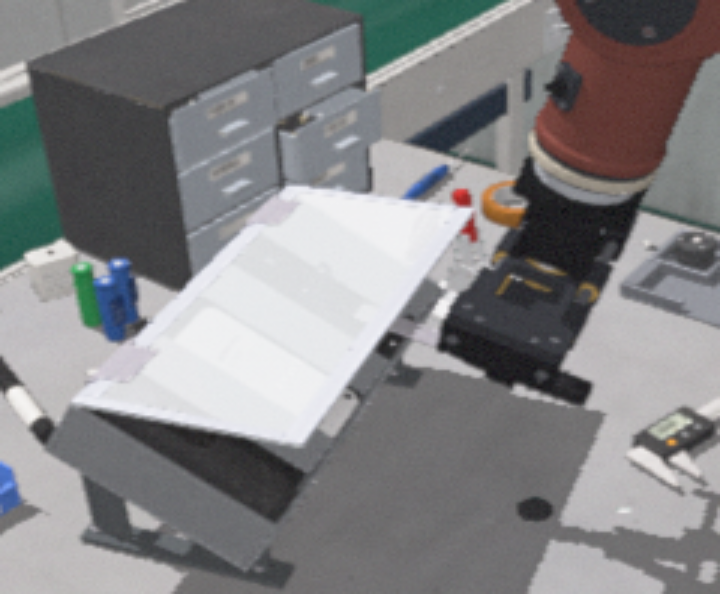

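```bash
python3 -m creep '[{"x":0,"y":0.003,"z":-0.009,"wx":0,"wy":0,"wz":0,"claw":5},{"x":0,"y":0.006,"z":-0.016,"wx":0,"wy":0,"wz":0,"claw":5},{"x":0,"y":0.009,"z":-0.022,"wx":0,"wy":0,"wz":0,"claw":5},{"x":0,"y":0.012,"z":-0.027,"wx":0,"wy":0,"wz":0,"claw":5},{"x":0,"y":0.0155,"z":-0.033,"wx":0,"wy":0,"wz":0,"claw":5},{"x":0,"y":0.0185,"z":-0.038,"wx":0,"wy":0,"wz":0,"claw":5},{"x":0,"y":0.022,"z":-0.043,"wx":0,"wy":0,"wz":0,"claw":5},{"x":0,"y":0.026,"z":-0.048,"wx":0,"wy":0,"wz":0,"claw":5},{"x":0,"y":0.031,"z":-0.053,"wx":0,"wy":0,"wz":0,"claw":5},{"x":0,"y":0.035,"z":-0.057,"wx":0,"wy":0,"wz":0,"claw":5}]' 60; python3 - <<'E'
from g import *
for th in (1.1,1.2,1.3,1.4,1.5,1.6,1.7,1.8,1.85): print(th,end=' ');go(tcp_for_tip(tipat(th),15),pose(15))
cam('scene','scene6.png')
im=cv2.imread('pics/scene6.png')[110:330,120:360];cv2.imwrite('pics/scene6c.png',cv2.resize(im,None,fx=3,fy=2.7))
E
```

```text
clock: 9.62
ee_pos: [0.4746, 0.1636, 0.22]
ee_rot: [0.608, 0.783, 0.105, 0.081]
force: [-0.3, 0.5, -2.8]
width: 0.0174
1.1 t 9.62 xyz [ 0.0005 -0.0021  0.0024] w [ 0.25  0.06 -0.37] |d| 0.003
1.2 t 9.62 xyz [ 0.0006  0.0074 -0.0057] w [ 0.25  0.06 -0.37] |d| 0.009
1.3 t 9.62 xyz [ 0.0006  0.0176 -0.0129] w [ 0.25  0.06 -0.37] |d| 0.022
1.4 t 9.62 xyz [ 0.0007  0.0286 -0.0189] w [ 0.25  0.06 -0.37] |d| 0.034
1.5 t 9.62 xyz [ 0.0008  0.0401 -0.0239] w [ 0.25  0.06 -0.37] |d| 0.047
1.6 t 9.62 xyz [ 0.0008  0.052  -0.0276] w [ 0.25  0.06 -0.37] |d| 0.059
1.7 t 9.62 xyz [ 0.0009  0.0642 -0.0302] w [ 0.25  0.06 -0.37] |d| 0.071
1.8 t 9.62 xyz [ 0.001   0.0766 -0.0315] w [ 0.25  0.06 -0.37] |d| 0.083
1.85 t 9.62 xyz [ 0.001   0.0829 -0.0317] w [ 0.25  0.06 -0.37] |d| 0.089
```

View pics/scene6c.png

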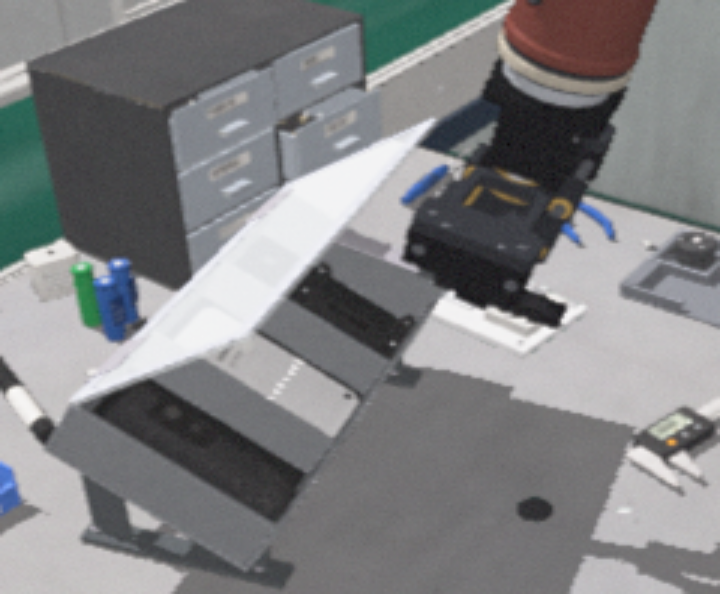

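```bash
python3 -m creep '[{"x":0,"y":0.007,"z":-0.006,"wx":0,"wy":0,"wz":0,"claw":5},{"x":0,"y":0.013,"z":-0.011,"wx":0,"wy":0,"wz":0,"claw":5},{"x":0,"y":0.02,"z":-0.015,"wx":0,"wy":0,"wz":0,"claw":5},{"x":0,"y":0.029,"z":-0.019,"wx":0,"wy":0,"wz":0,"claw":5},{"x":0,"y":0.037,"z":-0.023,"wx":0,"wy":0,"wz":0,"claw":5},{"x":0,"y":0.045,"z":-0.026,"wx":0,"wy":0,"wz":0,"claw":5},{"x":0,"y":0.053,"z":-0.028,"wx":0,"wy":0,"wz":0,"claw":5},{"x":0,"y":0.06,"z":-0.03,"wx":0,"wy":0,"wz":0,"claw":5},{"x":0,"y":0.067,"z":-0.031,"wx":0,"wy":0,"wz":0,"claw":5},{"x":0,"y":0.074,"z":-0.031,"wx":0,"wy":0,"wz":0,"claw":5}]' 60; python3 - <<'E'
from g import *
for th in (1.7,1.8,1.85,1.885): print(th,end=' ');go(tcp_for_tip(tipat(th),15),pose(15))
c=cam('scene','scene7.png');np.savez('pics/s7.npz',**c)
im=cv2.imread('pics/scene7.png')[80:330,120:360];cv2.imwrite('pics/scene7c.png',cv2.resize(im,None,fx=3,fy=2.4))
E
```

```text
clock: 10.5
ee_pos: [0.5375, 0.1795, 0.2711]
ee_rot: [0.608, 0.783, 0.106, 0.082]
force: [-1.8, 0.1, -1.4]
width: 0.0173
1.7 t 10.50 xyz [ 0.001  -0.0119  0.002 ] w [ 0.4   0.07 -0.37] |d| 0.012
1.8 t 10.50 xyz [0.0011 0.0006 0.0007] w [ 0.4   0.07 -0.37] |d| 0.001
1.85 t 10.50 xyz [0.0011 0.0068 0.0006] w [ 0.4   0.07 -0.37] |d| 0.007
1.885 t 10.50 xyz [0.0011 0.0112 0.0006] w [ 0.4   0.07 -0.37] |d| 0.011
```

View pics/scene7c.png

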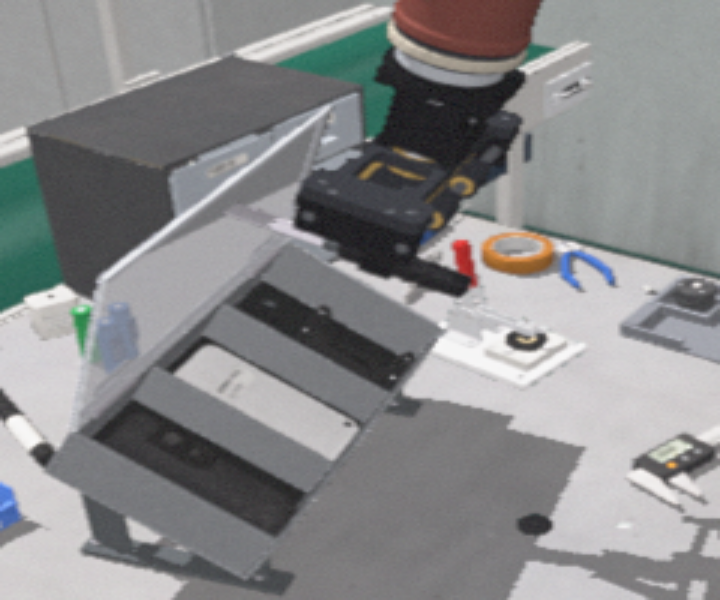

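```bash
python3 -m creep '[{"x":0,"y":0.003,"z":0,"wx":0,"wy":0,"wz":0,"claw":5},{"x":0,"y":0.005,"z":0,"wx":0,"wy":0,"wz":0,"claw":5},{"x":0,"y":0.007,"z":0,"wx":0,"wy":0,"wz":0,"claw":5},{"x":0,"y":0.009,"z":0,"wx":0,"wy":0,"wz":0,"claw":5},{"x":0,"y":0.009,"z":0,"wx":0,"wy":0,"wz":0,"claw":5},{"x":0,"y":0.007,"z":0,"wx":0,"wy":0,"wz":0,"claw":5},{"x":0,"y":0,"z":0,"wx":0,"wy":0,"wz":0,"claw":5},{"x":0,"y":-0.01,"z":0,"wx":0,"wy":0,"wz":0,"claw":5},{"x":0,"y":-0.025,"z":0,"wx":0,"wy":0,"wz":0,"claw":5},{"x":0,"y":-0.04,"z":0,"wx":0,"wy":0,"wz":0,"claw":5}]' 60; python3 - <<'E'
from g import *
go([.39,.14,.25],mk(YB+90))
c=cam('scene','scene8.png');np.savez('pics/s8.npz',**c)
im=cv2.imread('pics/scene8.png')[80:330,120:360];cv2.imwrite('pics/scene8c.png',cv2.resize(im,None,fx=3,fy=2.4))
E
```

```text
clock: 11.38
ee_pos: [0.5003, 0.1699, 0.2606]
ee_rot: [0.608, 0.782, 0.107, 0.083]
force: [-0.1, -0.2, 0.6]
width: 0.0176
t 11.38 xyz [-0.0017 -0.113  -0.0203] w [15.49  0.03 -0.39] |d| 0.115
```

View pics/scene8c.png

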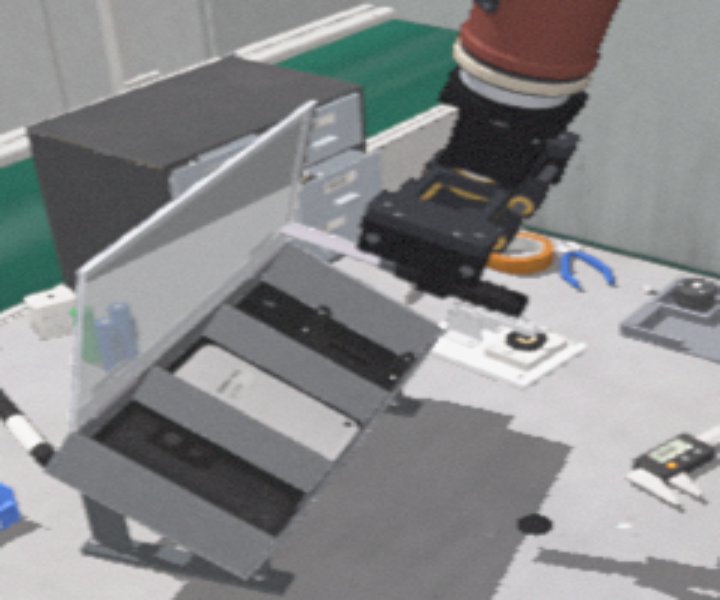

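```bash
python3 - <<'E'
from g import *
go([.38,.21,.12],mk(YB+90))
E
python3 -m creep '[{"x":0,"y":-0.03,"z":0,"wx":0,"wy":0,"wz":0,"claw":5},{"x":0,"y":-0.06,"z":-0.005,"wx":3,"wy":0,"wz":0,"claw":5},{"x":0,"y":-0.09,"z":-0.01,"wx":8,"wy":0,"wz":0,"claw":5},{"x":0,"y":-0.11,"z":-0.01,"wx":12,"wy":0,"wz":0,"claw":5},{"x":0,"y":-0.12,"z":-0.01,"wx":15.5,"wy":0,"wz":-0.4,"claw":5},{"x":0.02,"y":-0.12,"z":-0.01,"wx":15.5,"wy":0,"wz":-0.4,"claw":5},{"x":0.04,"y":-0.12,"z":0.01,"wx":15.5,"wy":0,"wz":-0.4,"claw":5},{"x":0.06,"y":-0.12,"z":0.03,"wx":15.5,"wy":0,"wz":-0.4,"claw":5},{"x":0.06,"y":-0.12,"z":0.05,"wx":15.5,"wy":0,"wz":-0.4,"claw":5},{"x":0.06,"y":-0.12,"z":0.06,"wx":15.5,"wy":0,"wz":-0.4,"claw":5}]' 60; python3 - <<'E'
from g import *
go([.38,.21,.0205],mk(YB+90))
c=cam('scene','scene9.png');np.savez('pics/s9.npz',**c)
im=cv2.imread('pics/scene9.png')[80:380,120:420];cv2.imwrite('pics/scene9c.png',cv2.resize(im,None,fx=2,fy=2))
c=cam('top','top9.png');np.savez('pics/t9.npz',**c)
E
```

```text
t 11.43 xyz [ 0.0682 -0.1371  0.1068] w [15.28  0.02 -0.37] |d| 0.187
clock: 12.27
ee_pos: [0.385, 0.2035, 0.1675]
ee_rot: [0.61, 0.793, -0.002, -0.002]
force: [-0.3, -0.1, -0.9]
width: 0.0172
t 12.27 xyz [ 0.0076 -0.0023  0.147 ] w [-0.34  0.03  0.14] |d| 0.147
```

View pics/scene9c.png

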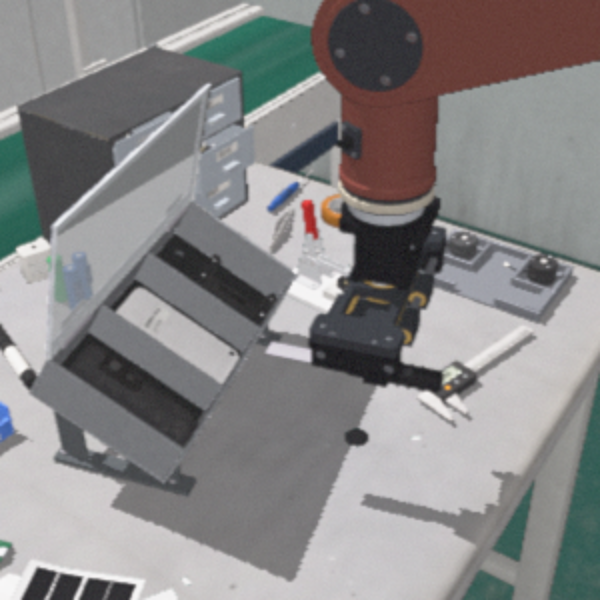

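View pics/top9.png

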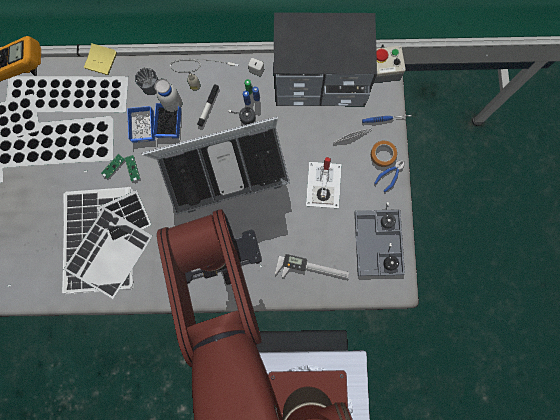

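```bash
python3 - <<'E'
from g import *
np.set_printoptions(precision=4,suppress=True)
c=dict(np.load('pics/s9.npz'));P=cloud(c)
D=P-np.array([.385,.2035,0]);s=D@XB;l=D@YBv
m=(s>.055)&(s<.11)&(abs(l)<.007)&(P[...,2]>.12)&(P[...,2]<.2)
f=np.polyfit(s[m],P[m][:,2],1);print(m.sum(),np.degrees(np.arctan(f[0])),np.polyval(f,.11),'exp',.1675-.0123+.0015)
im=cv2.imread('pics/top9.png')[110:220,140:300];cv2.imwrite('pics/t9c.png',cv2.resize(cv2.convertScaleAbs(im,alpha=2),None,fx=4.8,fy=4.8))
E
```

```text
86 0.06851607544029449 0.1565519756247944 exp 0.1567
```

View pics/t9c.png

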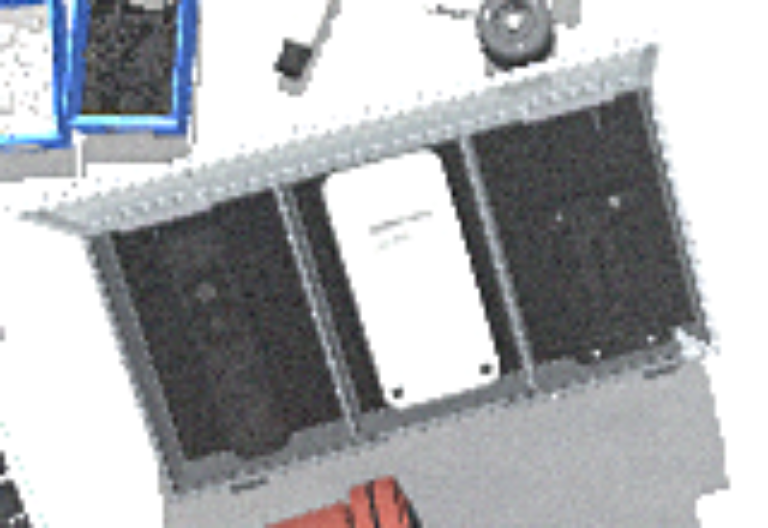

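```bash
python3 -m creep '[{"x":0.006,"y":-0.002,"z":0.03,"wx":0,"wy":0,"wz":0,"claw":5},{"x":0.006,"y":-0.002,"z":0.06,"wx":0,"wy":0,"wz":0,"claw":5},{"x":0.006,"y":-0.002,"z":0.09,"wx":0,"wy":0,"wz":0,"claw":5},{"x":0.006,"y":-0.002,"z":0.115,"wx":-0.3,"wy":0,"wz":0,"claw":5},{"x":0.006,"y":-0.002,"z":0.13,"wx":-0.3,"wy":0,"wz":0,"claw":5},{"x":0.006,"y":-0.002,"z":0.14,"wx":-0.3,"wy":0,"wz":0,"claw":5},{"x":0.006,"y":-0.002,"z":0.146,"wx":-0.3,"wy":0,"wz":0,"claw":5},{"x":0.006,"y":-0.002,"z":0.1465,"wx":-0.3,"wy":0,"wz":0,"claw":5},{"x":0.006,"y":-0.002,"z":0.1465,"wx":-0.3,"wy":0,"wz":0,"claw":5},{"x":0.006,"y":-0.002,"z":0.1465,"wx":-0.3,"wy":0,"wz":0,"claw":5}]' 60
```

```text
clock: 13.2
ee_pos: [0.3816, 0.2078, 0.0227]
ee_rot: [0.611, 0.792, -0.0, 0.0]
force: [-0.1, 0.1, -0.0]
width: 0.0172
```

Still 2 mm above contact; lower a touch, open, lift.

```bash
python3 -m creep '[{"x":0,"y":0,"z":0.001,"wx":0,"wy":0,"wz":0,"claw":5},{"x":0,"y":0,"z":0.002,"wx":0,"wy":0,"wz":0,"claw":5},{"x":0,"y":0,"z":0.003,"wx":0,"wy":0,"wz":0,"claw":5},{"x":0,"y":0,"z":0.003,"wx":0,"wy":0,"wz":0,"claw":15},{"x":0,"y":0,"z":0.003,"wx":0,"wy":0,"wz":0,"claw":30},{"x":0,"y":0,"z":0.003,"wx":0,"wy":0,"wz":0,"claw":40},{"x":0,"y":0,"z":0.003,"wx":0,"wy":0,"wz":0,"claw":50},{"x":0,"y":0,"z":-0.01,"wx":0,"wy":0,"wz":0,"claw":55},{"x":0,"y":0,"z":-0.04,"wx":0,"wy":0,"wz":0,"claw":55},{"x":0,"y":0,"z":-0.08,"wx":0,"wy":0,"wz":0,"claw":55}]' 30
python3 -m creep '[{"x":0,"y":0,"z":-0.04,"wx":0,"wy":0,"wz":0,"claw":55},{"x":0,"y":-0.02,"z":-0.08,"wx":0,"wy":0,"wz":0,"claw":55},{"x":-0.03,"y":-0.03,"z":-0.11,"wx":0,"wy":0,"wz":0,"claw":60},{"x":-0.06,"y":-0.03,"z":-0.14,"wx":0,"wy":0,"wz":0,"claw":60},{"x":-0.09,"y":-0.03,"z":-0.17,"wx":0,"wy":0,"wz":0,"claw":60},{"x":-0.12,"y":-0.03,"z":-0.2,"wx":0,"wy":0,"wz":0,"claw":60},{"x":-0.15,"y":-0.03,"z":-0.2,"wx":0,"wy":0,"wz":0,"claw":60},{"x":-0.18,"y":-0.03,"z":-0.2,"wx":0,"wy":0,"wz":0,"claw":60},{"x":-0.2,"y":-0.03,"z":-0.2,"wx":0,"wy":0,"wz":0,"claw":60},{"x":-0.2,"y":-0.03,"z":-0.2,"wx":0,"wy":0,"wz":0,"claw":60}]'
python3 - <<'E'
from g import *
for n in('scene','top'):
    c=cam(n,n+'10.png');np.savez(f'pics/{n}10.npz',**c)
im=cv2.imread('pics/top10.png')[110:310,140:340];cv2.imwrite('pics/t10c.png',cv2.resize(im,None,fx=3,fy=3))
im=cv2.imread('pics/scene10.png')[80:380,120:420];cv2.imwrite('pics/s10c.png',cv2.resize(im,None,fx=2,fy=2))
E
```

```text
clock: 14.03
ee_pos: [0.3785, 0.2067, 0.1006]
ee_rot: [0.611, 0.792, -0.003, -0.002]
force: [1.2, -0.6, 1.1]
width: 0.0454
clock: 14.87
ee_pos: [0.4023, 0.0032, 0.301]
ee_rot: [0.612, 0.791, -0.004, -0.001]
force: [-0.8, 0.3, 0.3]
width: 0.0519
```

View pics/t10c.png

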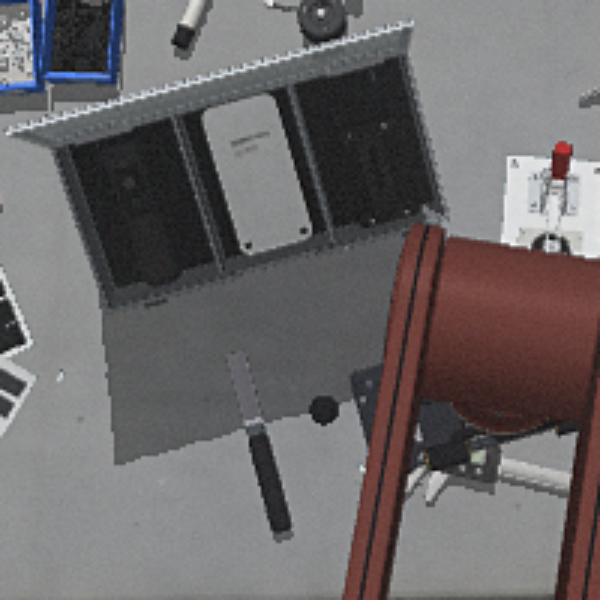

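View pics/s10c.png

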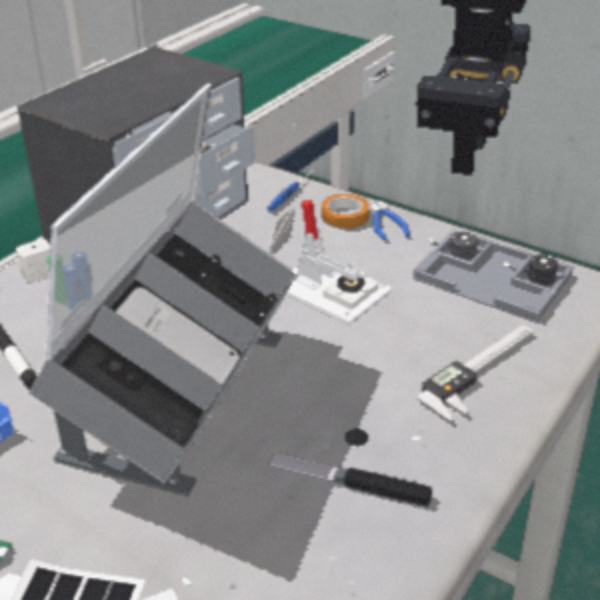

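```bash
python3 - <<'E'
from g import *
np.set_printoptions(precision=1,suppress=True,linewidth=200)
F=O+XB*-.075+np.array([0,0,.042]); u=XB*np.cos(np.pi/6)+np.array([0,0,.5]); n=-.5*XB+np.array([0,0,np.cos(np.pi/6)])
for nm in('top','scene'):
    c=dict(np.load(f'pics/{nm}10.npz'));P=cloud(c);D=(P-F)
    s,l,h=[(D@v)*1000 for v in(u,YBv,n)]
    ok=(c['depth']>0)
    print(nm)
    H,_,_=np.histogram2d(s[ok],l[ok],bins=[np.arange(-10,165,10),np.arange(50,160,6)],weights=np.clip(h[ok],-20,90))
    N,_,_=np.histogram2d(s[ok],l[ok],bins=[np.arange(-10,165,10),np.arange(50,160,6)])
    print(np.arange(53,157,6)); 
    for i,r in enumerate(H/np.maximum(N,1)): print(-5+10*i,r.round(0).astype(int))
E
```

```text
top
[ 53  59  65  71  77  83  89  95 101 107 113 119 125 131 137 143 149 155]
-5 [ 0 53 54  0 55 54  0 54  0 56 55 53 52  0 54 52 50 54]
5 [44 24 22 24 20 23 25 36 40 40 38 37 24 23 27 26 22 36]
15 [42  2 -1  0  1  1 19 32 33 33 31 27  1  4  2  1 17 34]
25 [45  1  1  0 -2  2 21 32 32 33 32 28  5  1  0  1 15 33]
35 [43  2  0  0  0  3 23 33 35 36 33 29  1  0  2  1 21 39]
45 [43  1  0  2  1  3 21 33 35 35 34 28  2 -1  2  2 15 37]
55 [43  0  1  2  1  2 22 33 34 34 34 31  3  1  2 -1 17 44]
65 [45  1  0 -1  2  1 22 34 35 37 36 29  2  1  0  1 16 42]
75 [45  0  1  0  2  0 19 35 38 37 36 28  2  2  1  0 16 38]
85 [44  1  0  0  1  2 18 36 38 37 38 27  1  1  2  2 18 34]
95 [44  1  2  1  1  0 23 36 37 38 36 30  0  0  1  0 19 36]
105 [43  1  1  2  1  5 26 38 39 42 37 30  8  1  1  2 16 38]
115 [42  2  0  0  2  8 31 37 39 38 35 30  9  2  1  0 10 41]
125 [43  0  2 -1  1 11 34 36 37 38 36 34 14  1  0  2 16 39]
135 [46  2  0  1  1  8 22 30 30 33 27 25  0  1  1  0 13 38]
145 [ 34 -10   1 -10  -9  -9  -8   0 -20  14 -20 -20 -20 -20 -11  -8  22  38]
155 [ 6  3  7  6  4 11 14 15 17 20  2 21 16  6 17  2  1 
[... 661 characters left out ...]
20 -20 -20 -20   9]
75 [ 24  21   1   2   0   0   0   7   8  13  28  19  10 -20 -20 -20 -20   7]
85 [ 22  21   1   0   0   0 -20 -14  10  19  37  30  20 -20 -20 -20 -20   4]
95 [ 28  18   1   0   0   0 -20  -6  33  38  37  33  18 -20 -20 -20 -20   9]
105 [ 26  18   0   0   0   0   0  37  39  41  40  30  16 -20 -20 -20 -20  11]
115 [ 24  18   0   0   0   0   0  35  32  21  11  17  16 -18 -20 -20 -20  10]
125 [ 20  22   1   0   0   0  -3  -6  11  13  11  17  14 -17 -20 -20 -20  10]
135 [ 23  20   2 -20 -20 -20 -20 -10   5   5  11  10  17 -15 -20 -20 -20  13]
145 [ 23  21  -2 -10 -10 -11 -14  -9  -9  -9 -10 -20 -20 -20 -20 -20 -20  16]
155 [51 38 37 23 31 28 26 28 25 33 33 34 32 38 31 31 43 36]
```

```bash
cat >> g.py <<'E'
F=O+XB*-.075+np.array([0,0,.042]); U=XB*np.cos(np.pi/6)+np.array([0,0,.5]); N=-.5*XB+np.array([0,0,np.cos(np.pi/6)])
def slot(s,l,h): return F+s*U+l*YBv+h*N
E
python3 - <<'E'
from g import *
np.set_printoptions(precision=4,suppress=True)
print(slot(.068,.104,.15),slot(.068,.104,.025)); go(slot(.068,.104,.15),pose(30)); print(arm.read_state()['qpos'])
E
```

```text
[0.5401 0.2889 0.2057] [0.6005 0.3047 0.0975]
t 14.97 xyz [0.2389 0.2062 0.0931] w [-30.48   0.04  -0.09] |d| 0.329
[-0.1791 -0.3715  1.9715 -0.0038  1.5492 -2.0046]
```

```bash
python3 -m creep '[{"x":0.03,"y":0.02,"z":0,"wx":-3,"wy":0,"wz":0,"claw":64},{"x":0.06,"y":0.04,"z":0,"wx":-6,"wy":0,"wz":0,"claw":64},{"x":0.09,"y":0.06,"z":0,"wx":-9,"wy":0,"wz":0,"claw":64},{"x":0.12,"y":0.08,"z":0.01,"wx":-13,"wy":0,"wz":0,"claw":64},{"x":0.15,"y":0.1,"z":0.02,"wx":-17,"wy":0,"wz":0,"claw":64},{"x":0.175,"y":0.125,"z":0.03,"wx":-21,"wy":0,"wz":0,"claw":64},{"x":0.2,"y":0.15,"z":0.045,"wx":-25,"wy":0,"wz":0,"claw":64},{"x":0.225,"y":0.175,"z":0.06,"wx":-29,"wy":0,"wz":0,"claw":64},{"x":0.239,"y":0.2,"z":0.08,"wx":-30.5,"wy":0,"wz":0,"claw":64},{"x":0.239,"y":0.206,"z":0.093,"wx":-30.5,"wy":0,"wz":0,"claw":64}]' 30
python3 - <<'E'
from g import *
go(slot(.068,.104,.07),pose(30));go(slot(.068,.104,.025),pose(30))
for n in('scene','top'):
    c=cam(n,n+'11.png');np.savez(f'pics/{n}11.npz',**c)
E
```

```text
clock: 15.8
ee_pos: [0.538, 0.2933, 0.2029]
ee_rot: [0.589, 0.766, 0.205, 0.157]
force: [-0.1, -0.6, -0.3]
width: 0.0559
t 15.80 xyz [-0.005   0.0022  0.078 ] w [-0.04 -0.15  0.15] |d| 0.078
t 15.80 xyz [-0.0051  0.0022  0.123 ] w [-0.04 -0.15  0.15] |d| 0.123
```

View pics/scene11.png

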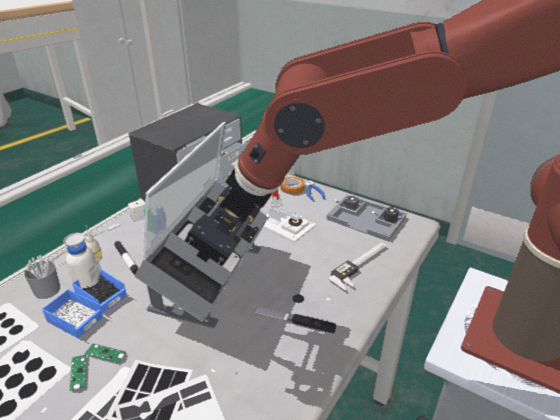

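View pics/top11.png

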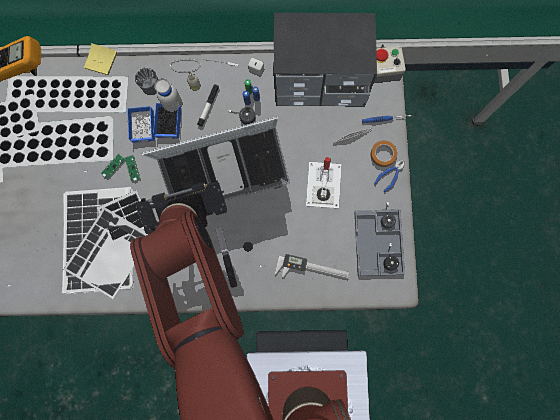

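```bash
python3 -m creep '[{"x":-0.005,"y":0.002,"z":0.01,"wx":0,"wy":0,"wz":0,"claw":64},{"x":-0.005,"y":0.002,"z":0.025,"wx":0,"wy":0,"wz":0,"claw":64},{"x":-0.005,"y":0.002,"z":0.04,"wx":0,"wy":0,"wz":0,"claw":64},{"x":-0.005,"y":0.002,"z":0.055,"wx":0,"wy":0,"wz":0,"claw":64},{"x":-0.005,"y":0.002,"z":0.065,"wx":0,"wy":0,"wz":0,"claw":64},{"x":-0.005,"y":0.002,"z":0.072,"wx":0,"wy":0,"wz":0,"claw":64},{"x":-0.005,"y":0.002,"z":0.078,"wx":0,"wy":0,"wz":0,"claw":64},{"x":-0.005,"y":0.002,"z":0.083,"wx":0,"wy":0,"wz":0,"claw":64},{"x":-0.005,"y":0.002,"z":0.085,"wx":0,"wy":0,"wz":0,"claw":64},{"x":-0.005,"y":0.002,"z":0.085,"wx":0,"wy":0,"wz":0,"claw":64}]' 30
python3 - <<'E'
from g import *
go(slot(.068,.104,.025),pose(30))
E
```

```text
clock: 16.73
ee_pos: [0.5803, 0.2966, 0.1282]
ee_rot: [0.59, 0.766, 0.202, 0.156]
force: [-0.2, -0.2, 0.4]
width: 0.0556
t 16.73 xyz [0.0027 0.0036 0.0374] w [-0.44 -0.01  0.1 ] |d| 0.038
```

```bash
python3 -m creep '[{"x":0.002,"y":0.003,"z":0,"wx":0,"wy":0,"wz":0,"claw":64},{"x":0.002,"y":0.003,"z":0.003,"wx":0,"wy":0,"wz":0,"claw":64},{"x":0.002,"y":0.003,"z":0.009,"wx":-0.4,"wy":0,"wz":0,"claw":64},{"x":0.002,"y":0.003,"z":0.015,"wx":-0.4,"wy":0,"wz":0,"claw":64},{"x":0.002,"y":0.003,"z":0.021,"wx":-0.4,"wy":0,"wz":0,"claw":64},{"x":0.002,"y":0.003,"z":0.027,"wx":-0.4,"wy":0,"wz":0,"claw":64},{"x":0.002,"y":0.003,"z":0.032,"wx":-0.4,"wy":0,"wz":0,"claw":64},{"x":0.002,"y":0.003,"z":0.036,"wx":-0.4,"wy":0,"wz":0,"claw":64},{"x":0.002,"y":0.003,"z":0.037,"wx":-0.4,"wy":0,"wz":0,"claw":64},{"x":0.002,"y":0.003,"z":0.037,"wx":-0.4,"wy":0,"wz":0,"claw":64}]' 30
python3 - <<'E'
from g import *
go(slot(.068,.104,.025),pose(30))
for n in('scene','top'):
    c=cam(n,n+'12.png')
im=cv2.imread('pics/scene12.png')[120:320,120:320];cv2.imwrite('pics/s12c.png',cv2.resize(im,None,fx=3,fy=3))
E
```

```text
clock: 17.57
ee_pos: [0.5999, 0.3038, 0.0969]
ee_rot: [0.589, 0.765, 0.204, 0.158]
force: [0.7, 0.3, 0.4]
width: 0.0556
t 17.57 xyz [ 0.0007  0.001  -0.0001] w [-0.09 -0.    0.1 ] |d| 0.001
```

View pics/s12c.png

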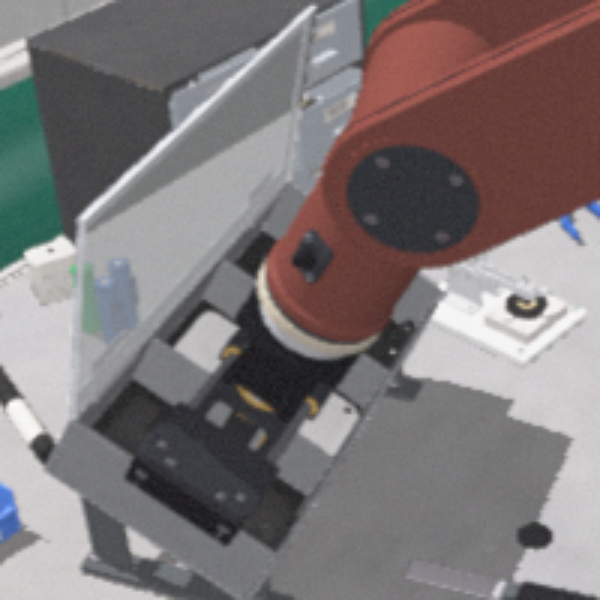

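Down with no contact. Close and start lifting along the floor normal.

```bash
python3 -m creep '[{"x":0,"y":0,"z":0,"wx":0,"wy":0,"wz":0,"claw":50},{"x":0,"y":0,"z":0,"wx":0,"wy":0,"wz":0,"claw":40},{"x":0,"y":0,"z":0,"wx":0,"wy":0,"wz":0,"claw":30},{"x":0,"y":0,"z":0,"wx":0,"wy":0,"wz":0,"claw":20},{"x":0,"y":0,"z":0,"wx":0,"wy":0,"wz":0,"claw":15},{"x":0,"y":0,"z":0,"wx":0,"wy":0,"wz":0,"claw":15},{"x":0,"y":0,"z":0,"wx":0,"wy":0,"wz":0,"claw":15},{"x":0,"y":0,"z":0,"wx":0,"wy":0,"wz":0,"claw":15},{"x":0,"y":0,"z":-0.003,"wx":0,"wy":0,"wz":0,"claw":15},{"x":0,"y":0,"z":-0.008,"wx":0,"wy":0,"wz":0,"claw":15}]' 40
python3 - <<'E'
from g import *
go(slot(.068,.104,.2),pose(30))
E
```

```text
clock: 18.5
ee_pos: [0.5966, 0.3027, 0.1045]
ee_rot: [0.589, 0.765, 0.205, 0.158]
force: [4.6, 1.3, -2.3]
width: 0.0363
t 18.50 xyz [ 0.0009  0.0002 -0.1667] w [0.   0.   0.09] |d| 0.167
```

```bash
python3 -m creep '[{"x":0,"y":0.002,"z":-0.01,"wx":0,"wy":0,"wz":0,"claw":15},{"x":0,"y":0.003,"z":-0.025,"wx":0,"wy":0,"wz":0,"claw":15},{"x":0,"y":0.003,"z":-0.04,"wx":0,"wy":0,"wz":0,"claw":15},{"x":0,"y":0.003,"z":-0.055,"wx":0,"wy":0,"wz":0,"claw":15},{"x":0,"y":0.003,"z":-0.075,"wx":0,"wy":0,"wz":0,"claw":15},{"x":0,"y":0.003,"z":-0.095,"wx":0,"wy":0,"wz":0,"claw":15},{"x":0,"y":0.003,"z":-0.115,"wx":0,"wy":0,"wz":0,"claw":15},{"x":0,"y":0.003,"z":-0.14,"wx":0,"wy":0,"wz":0,"claw":15},{"x":0,"y":0.003,"z":-0.165,"wx":0,"wy":0,"wz":0,"claw":15},{"x":0,"y":0.003,"z":-0.165,"wx":0,"wy":0,"wz":0,"claw":15}]' 40
python3 - <<'E'
from g import *
go([.44,.0,.26],mk(90));go([.44,-.176,.15],mk(90))
for n in('scene','top'):
    c=cam(n,n+'13.png')
im=cv2.imread('pics/scene13.png')[80:320,120:420];cv2.imwrite('pics/s13c.png',cv2.resize(im,None,fx=2.5,fy=2.5))
E
```

```text
clock: 19.33
ee_pos: [0.519, 0.2826, 0.2532]
ee_rot: [0.589, 0.765, 0.207, 0.159]
force: [1.3, 0.3, -0.3]
width: 0.0364
t 19.33 xyz [-0.253  -0.1249 -0.0807] w [30.08 -3.89 14.45] |d| 0.294
t 19.33 xyz [-0.4232 -0.2192 -0.0082] w [30.08 -3.89 14.45] |d| 0.477
```

View pics/s13c.png

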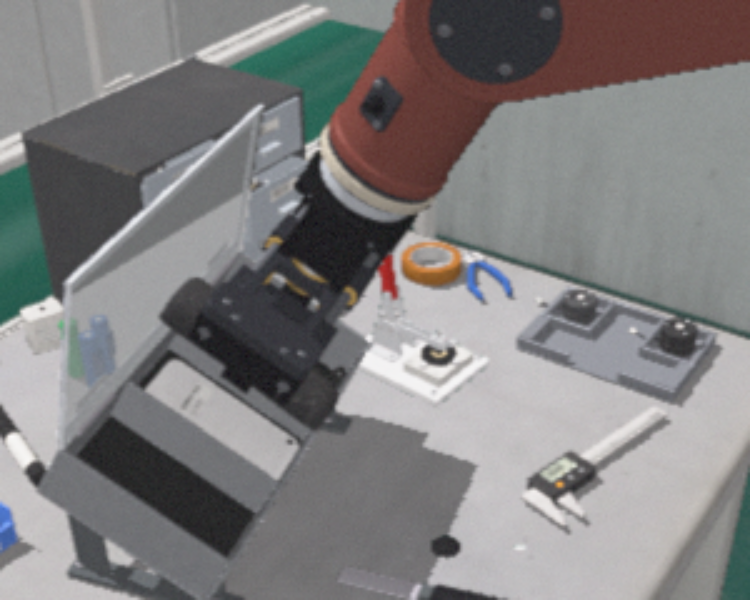

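```bash
python3 -m creep '[{"x":0,"y":-0.03,"z":-0.01,"wx":0,"wy":0,"wz":0,"claw":15},{"x":-0.03,"y":-0.05,"z":-0.03,"wx":3,"wy":0,"wz":0,"claw":15},{"x":-0.06,"y":-0.07,"z":-0.045,"wx":8,"wy":-1,"wz":3,"claw":15},{"x":-0.09,"y":-0.09,"z":-0.06,"wx":13,"wy":-1.6,"wz":6,"claw":15},{"x":-0.12,"y":-0.1,"z":-0.07,"wx":18,"wy":-2.3,"wz":8.5,"claw":15},{"x":-0.15,"y":-0.11,"z":-0.08,"wx":23,"wy":-3,"wz":11,"claw":15},{"x":-0.18,"y":-0.12,"z":-0.08,"wx":28,"wy":-3.6,"wz":13.5,"claw":15},{"x":-0.21,"y":-0.125,"z":-0.08,"wx":30,"wy":-3.9,"wz":14.5,"claw":15},{"x":-0.24,"y":-0.125,"z":-0.08,"wx":30,"wy":-3.9,"wz":14.5,"claw":15},{"x":-0.27,"y":-0.125,"z":-0.08,"wx":30,"wy":-3.9,"wz":14.5,"claw":15}]' 40
python3 - <<'E'
from g import *
go([.44,-.176,.15],mk(90))
E
```

```text
clock: 20.27
ee_pos: [0.4439, -0.0184, 0.2532]
ee_rot: [0.708, 0.706, -0.003, -0.002]
force: [0.4, 1.0, -1.8]
width: 0.0365
t 20.27 xyz [-0.1576 -0.0028  0.1033] w [-0.42  0.03 -0.11] |d| 0.188
```

```bash
python3 -m creep '[{"x":-0.03,"y":0,"z":0,"wx":0,"wy":0,"wz":0,"claw":15},{"x":-0.06,"y":0,"z":0,"wx":0,"wy":0,"wz":0,"claw":15},{"x":-0.09,"y":0,"z":0.01,"wx":0,"wy":0,"wz":0,"claw":15},{"x":-0.12,"y":-0.002,"z":0.03,"wx":0,"wy":0,"wz":0,"claw":15},{"x":-0.14,"y":-0.003,"z":0.05,"wx":0,"wy":0,"wz":0,"claw":15},{"x":-0.152,"y":-0.003,"z":0.07,"wx":0,"wy":0,"wz":0,"claw":15},{"x":-0.157,"y":-0.003,"z":0.085,"wx":-0.4,"wy":0,"wz":0,"claw":15},{"x":-0.157,"y":-0.003,"z":0.1,"wx":-0.4,"wy":0,"wz":0,"claw":15},{"x":-0.157,"y":-0.003,"z":0.103,"wx":-0.4,"wy":0,"wz":0,"claw":15},{"x":-0.157,"y":-0.003,"z":0.103,"wx":-0.4,"wy":0,"wz":0,"claw":15}]' 40
python3 - <<'E'
from g import *
go([.44,-.176,.15],mk(90))
for n in('scene','top'):
    c=cam(n,n+'14.png');np.savez(f'pics/{n}14.npz',**c)
im=cv2.imread('pics/scene14.png')[100:260,280:480];cv2.imwrite('pics/s14c.png',cv2.resize(cv2.convertScaleAbs(im,alpha=1.7),None,fx=3.7,fy=3.7))
im=cv2.imread('pics/top14.png')[180:310,310:430];cv2.imwrite('pics/t14c.png',cv2.resize(cv2.convertScaleAbs(im,alpha=1.7),None,fx=4.5,fy=4.5))
E
```

```text
clock: 21.1
ee_pos: [0.4379, -0.1746, 0.1474]
ee_rot: [0.708, 0.706, -0.001, -0.003]
force: [0.4, -0.6, -2.5]
width: 0.0363
t 21.10 xyz [-0.0013  0.002  -0.0027] w [-0.33 -0.15 -0.15] |d| 0.004
```

View pics/s14c.png

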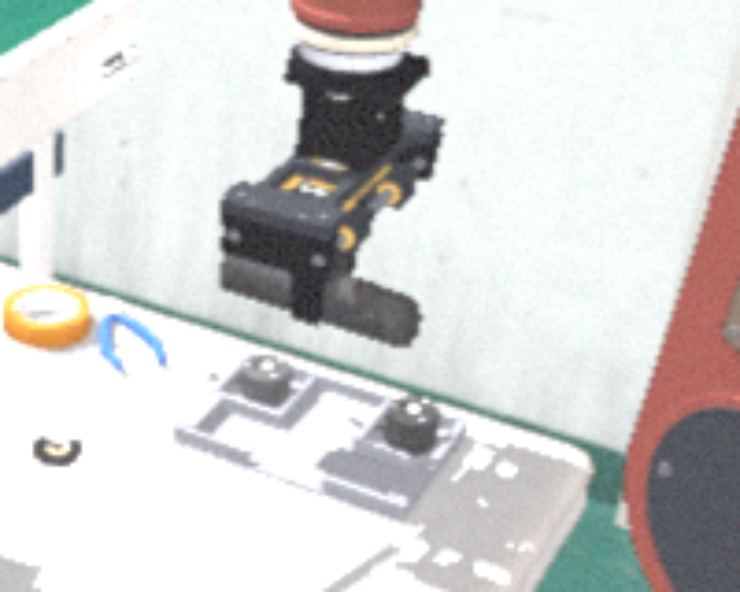

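View pics/t14c.png

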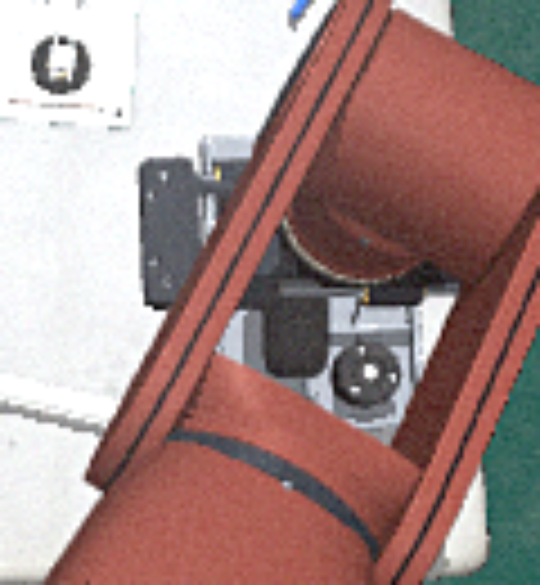

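```bash
python3 - <<'E'
from g import *
np.set_printoptions(precision=4,suppress=True)
T=np.array([.4379,-.1746,.1474])
for n in('scene','top'):
    c=dict(np.load(f'pics/{n}14.npz'));P=cloud(c);D=P-T
    m=(c['depth']>0)&(abs(D[...,1])<.035)&(D[...,2]>-.04)&(D[...,2]<.022)&(abs(D[...,0])<.1)
    A=D[m];
    print(n,m.sum(),'x range',np.percentile(A[:,0],[.5,2,98,99.5]))
    for lo in np.arange(-.08,.08,.01):
        k=(A[:,0]>=lo)&(A[:,0]<lo+.01)
        if k.sum()>4: print('%.3f'%lo,k.sum(),'y',np.percentile(A[k,1],[3,97]),'z',np.percentile(A[k,2],[3,97]))
E
```

```text
scene 713 x range [-0.0652 -0.0648  0.0674  0.0698]
-0.070 60 y [-0.0062  0.0199] z [-0.0208  0.0046]
-0.060 60 y [-0.0028  0.0221] z [-0.0176  0.0074]
-0.050 57 y [-0.0022  0.0233] z [-0.0186  0.0091]
-0.040 59 y [-0.0009  0.023 ] z [-0.0184  0.0093]
-0.030 56 y [-0.0042  0.0217] z [-0.0178  0.01  ]
-0.020 61 y [-0.0013  0.021 ] z [-0.018   0.0104]
-0.010 98 y [-0.0252  0.0321] z [-0.0149  0.0175]
-0.000 52 y [-0.0184  0.0317] z [-0.0155  0.0168]
0.010 20 y [0.0183 0.0331] z [-0.0147  0.0179]
0.020 38 y [0.0117 0.0204] z [-0.0178  0.0067]
0.030 40 y [0.0119 0.0219] z [-0.0184  0.0093]
0.040 39 y [0.0123 0.0217] z [-0.0185  0.0087]
0.050 35 y [0.0134 0.0211] z [-0.0175  0.0086]
0.060 34 y [0.0142 0.0203] z [-0.0164  0.0079]
top 254 x range [-0.0645 -0.0641 -0.0145 -0.0005]
-0.070 35 y [-0.0121  0.013 ] z [-0.0167  0.0066]
-0.060 56 y [-0.015   0.0156] z [-0.0055  0.0111]
-0.050 57 y [-0.0153  0.0162] z [-0.0013  0.0138]
-0.040 60 y [-0.0158  0.0166] z [-0.0086  0.0135]
-0.030 35 y [-0.016   0.0108] z [0.0026 0.0121]
-0.020 8 y [-0.0083  0.0081] z [0.0074 0.0159]
```

```bash
python3 - <<'E'
from g import *
go([.4375,-.176,.045],mk(90))
E
python3 -m creep '[{"x":-0.001,"y":0,"z":0.01,"wx":0,"wy":0,"wz":0,"claw":15},{"x":-0.001,"y":0,"z":0.03,"wx":0,"wy":0,"wz":0,"claw":15},{"x":-0.001,"y":0,"z":0.05,"wx":0,"wy":0,"wz":0,"claw":15},{"x":-0.001,"y":0,"z":0.07,"wx":-0.3,"wy":0,"wz":0,"claw":15},{"x":-0.001,"y":0,"z":0.085,"wx":-0.3,"wy":0,"wz":0,"claw":15},{"x":-0.001,"y":0,"z":0.095,"wx":-0.3,"wy":0,"wz":0,"claw":15},{"x":-0.001,"y":0,"z":0.1,"wx":-0.3,"wy":0,"wz":0,"claw":15},{"x":-0.001,"y":0,"z":0.102,"wx":-0.3,"wy":0,"wz":0,"claw":15},{"x":-0.001,"y":0,"z":0.102,"wx":-0.3,"wy":0,"wz":0,"claw":15},{"x":-0.001,"y":0,"z":0.102,"wx":-0.3,"wy":0,"wz":0,"claw":15}]' 40
python3 - <<'E'
from g import *
go([.4375,-.176,.029],mk(90))
for n in('scene','top'):
    c=cam(n,n+'15.png')
im=cv2.imread('pics/scene15.png')[130:270,300:460];cv2.imwrite('pics/s15c.png',cv2.resize(cv2.convertScaleAbs(im,alpha=1.5),None,fx=4.2,fy=4.2))
E
```

```text
t 21.20 xyz [-0.0007 -0.0021  0.105 ] w [-0.08 -0.   -0.1 ] |d| 0.105
clock: 22.03
ee_pos: [0.4404, -0.1767, 0.049]
ee_rot: [0.708, 0.707, 0.002, 0.002]
force: [0.9, 0.4, -2.5]
width: 0.0361
t 22.03 xyz [ 0.0007 -0.003   0.0199] w [ 0.3   0.05 -0.09] |d| 0.020
```

View pics/s15c.png

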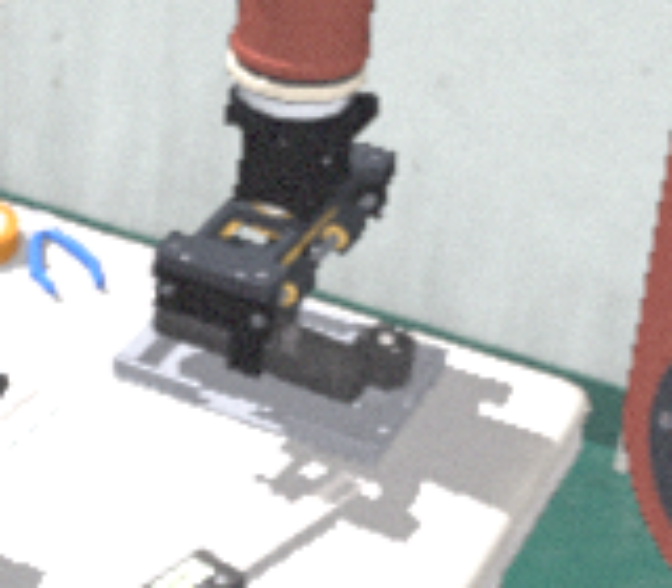

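```bash
python3 -m creep '[{"x":0,"y":-0.002,"z":0,"wx":0,"wy":0,"wz":0,"claw":15},{"x":0,"y":-0.003,"z":0.002,"wx":0,"wy":0,"wz":0,"claw":15},{"x":0,"y":-0.003,"z":0.005,"wx":0,"wy":0,"wz":0,"claw":15},{"x":0,"y":-0.003,"z":0.008,"wx":0,"wy":0,"wz":0,"claw":15},{"x":0,"y":-0.003,"z":0.011,"wx":0,"wy":0,"wz":0,"claw":15},{"x":0,"y":-0.003,"z":0.014,"wx":0,"wy":0,"wz":0,"claw":15},{"x":0,"y":-0.003,"z":0.016,"wx":0,"wy":0,"wz":0,"claw":15},{"x":0,"y":-0.003,"z":0.018,"wx":0,"wy":0,"wz":0,"claw":15},{"x":0,"y":-0.003,"z":0.019,"wx":0,"wy":0,"wz":0,"claw":15},{"x":0,"y":-0.003,"z":0.019,"wx":0,"wy":0,"wz":0,"claw":15}]' 40
python3 - <<'E'
from g import *
go([.4375,-.176,.029],mk(90))
E
```

```text
clock: 22.97
ee_pos: [0.4374, -0.1767, 0.0297]
ee_rot: [0.708, 0.707, 0.002, 0.002]
force: [-0.3, -0.5, -1.6]
width: 0.0366
t 22.97 xyz [0.0007 0.0001 0.0007] w [ 0.29  0.04 -0.1 ] |d| 0.001
```

```bash
python3 -m creep '[{"x":0,"y":0,"z":0.001,"wx":0.3,"wy":0,"wz":0,"claw":15},{"x":0,"y":0,"z":0.002,"wx":0.3,"wy":0,"wz":0,"claw":15},{"x":0,"y":0,"z":0.002,"wx":0.3,"wy":0,"wz":0,"claw":15},{"x":0,"y":0,"z":0.002,"wx":0.3,"wy":0,"wz":0,"claw":30},{"x":0,"y":0,"z":0.002,"wx":0.3,"wy":0,"wz":0,"claw":45},{"x":0,"y":0,"z":0.002,"wx":0.3,"wy":0,"wz":0,"claw":52},{"x":0,"y":0,"z":0.002,"wx":0.3,"wy":0,"wz":0,"claw":58},{"x":0,"y":0,"z":0.002,"wx":0.3,"wy":0,"wz":0,"claw":58},{"x":0,"y":0,"z":0,"wx":0,"wy":0,"wz":0,"claw":58},{"x":0,"y":0,"z":-0.01,"wx":0,"wy":0,"wz":0,"claw":58}]' 30
python3 -m creep '[{"x":0,"y":0,"z":-0.02,"wx":0,"wy":0,"wz":0,"claw":58},{"x":0,"y":0,"z":-0.05,"wx":0,"wy":0,"wz":0,"claw":58},{"x":0,"y":0,"z":-0.08,"wx":0,"wy":0,"wz":0,"claw":58},{"x":0,"y":0,"z":-0.12,"wx":0,"wy":0,"wz":0,"claw":58},{"x":0,"y":0,"z":-0.16,"wx":0,"wy":0,"wz":0,"claw":40},{"x":0,"y":0,"z":-0.2,"wx":0,"wy":0,"wz":0,"claw":20},{"x":0.03,"y":0,"z":-0.23,"wx":0,"wy":0,"wz":0,"claw":0},{"x":0.06,"y":0,"z":-0.26,"wx":0,"wy":0,"wz":0,"claw":0},{"x":0.1,"y":0,"z":-0.29,"wx":0,"wy":0,"wz":0,"claw":0},{"x":0.13,"y":0,"z":-0.31,"wx":0,"wy":0,"wz":0,"claw":0}]'
python3 - <<'E'
from g import *
for n in('scene','top'):
    c=cam(n,n+'16.png');np.savez(f'pics/{n}16.npz',**c)
im=cv2.imread('pics/scene16.png')[80:330,120:440];cv2.imwrite('pics/s16c.png',cv2.resize(im,None,fx=2.4,fy=2.4))
im=cv2.imread('pics/top16.png')[180:310,310:430];cv2.imwrite('pics/t16c.png',cv2.resize(cv2.convertScaleAbs(im,alpha=1.7),None,fx=4.5,fy=4.5))
E
```

```text
clock: 23.8
ee_pos: [0.436, -0.1759, 0.0386]
ee_rot: [0.708, 0.706, 0.001, 0.001]
force: [0.2, 0.1, -0.5]
width: 0.0497
clock: 24.63
ee_pos: [0.4349, -0.0487, 0.3494]
ee_rot: [0.708, 0.706, 0.002, 0.002]
force: [0.8, -0.6, -0.7]
width: 0.0183
```

View pics/s16c.png

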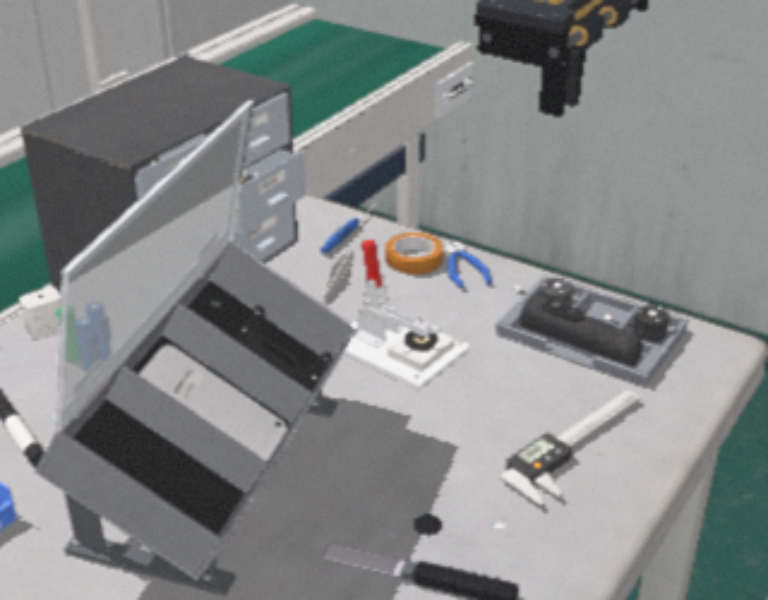

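View pics/t16c.png

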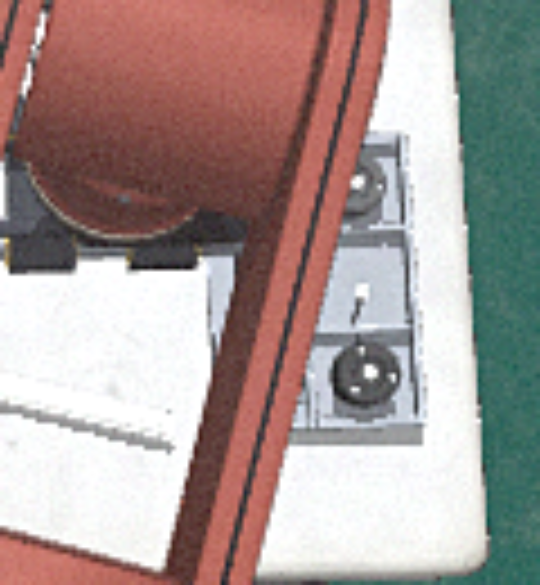

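```bash
python3 - <<'E'
from g import *
b=lambda x,z:O+XB*x+np.array([0,0,z])
np.set_printoptions(precision=4,suppress=True)
print(b(.045,.42)); go(b(.045,.42),mk(YB+90))
# handle & cover check
c=dict(np.load('pics/scene16.npz'));P=cloud(c)
D=P-O; x=D@XB;y=D@YBv;z=P[...,2]
m=(abs(y)<.17)&(z>.2)&(z<.36)&(x>-.06)&(x<.06)&(c['depth']>0)
f=np.polyfit(z[m],x[m],1);print(m.sum(),'cover x at z=.169,.322:',np.polyval(f,[.169,.322]),z[m].max())
m=(abs(P[...,1]+.176)<.024)&(z>.022)&(z<.06)&(abs(P[...,0]-.44)<.09)
A=P[m];print('handle x',np.percentile(A[:,0],[1,99]),'y',np.percentile(A[:,1],[1,99]),'z',np.percentile(z[m],99))
E
```

```text
[0.6981 0.2228 0.4198]
t 24.73 xyz [ 0.2683  0.2631 -0.0642] w [  0.69   0.09 -14.51] |d| 0.381
3753 cover x at z=.169,.322: [ 0.0281 -0.0056] 0.3222194589461505
handle x [0.3732 0.5064] y [-0.1862 -0.1543] z 0.04440393477218403
```

```bash
python3 -m creep '[{"x":0.02,"y":0,"z":-0.03,"wx":0,"wy":0,"wz":-3,"claw":0},{"x":0.04,"y":0.02,"z":-0.05,"wx":0,"wy":0,"wz":-6,"claw":0},{"x":0.07,"y":0.04,"z":-0.07,"wx":0,"wy":0,"wz":-9,"claw":0},{"x":0.1,"y":0.06,"z":-0.07,"wx":0,"wy":0,"wz":-12,"claw":0},{"x":0.13,"y":0.08,"z":-0.07,"wx":0,"wy":0,"wz":-14.5,"claw":0},{"x":0.155,"y":0.11,"z":-0.07,"wx":0,"wy":0,"wz":-14.5,"claw":0},{"x":0.18,"y":0.14,"z":-0.07,"wx":0,"wy":0,"wz":-14.5,"claw":0},{"x":0.205,"y":0.17,"z":-0.07,"wx":0,"wy":0,"wz":-14.5,"claw":0},{"x":0.23,"y":0.2,"z":-0.07,"wx":0,"wy":0,"wz":-14.5,"claw":0},{"x":0.25,"y":0.23,"z":-0.07,"wx":0,"wy":0,"wz":-14.5,"claw":0}]'
python3 - <<'E'
from g import *
b=lambda x,z:O+XB*x+np.array([0,0,z])
go(b(.045,.42),mk(YB+90));go(b(.045,.31),mk(YB+90))
cam('scene','s17.png')
E
```

```text
clock: 25.57
ee_pos: [0.6661, 0.2055, 0.4244]
ee_rot: [0.611, 0.792, 0.003, 0.004]
force: [-0.2, 0.3, 0.3]
width: 0.0008
t 25.57 xyz [0.0086 0.0353 0.0049] w [0.62 0.17 0.02] |d| 0.037
t 25.57 xyz [0.0089 0.0342 0.1149] w [0.62 0.17 0.02] |d| 0.120
```

View pics/s17.png

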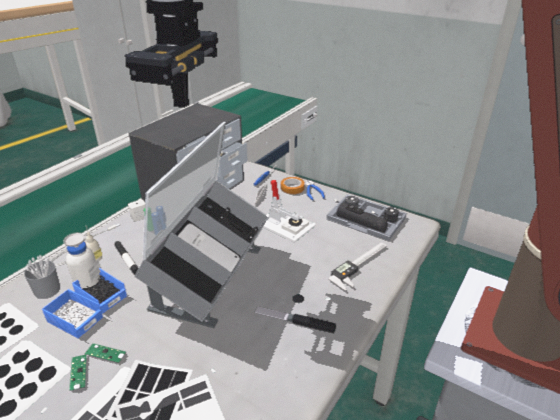

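```bash
python3 -m creep '[{"x":0.004,"y":0.018,"z":0,"wx":0.3,"wy":0,"wz":0,"claw":0},{"x":0.009,"y":0.036,"z":0,"wx":0.6,"wy":0,"wz":0,"claw":0},{"x":0.009,"y":0.036,"z":0.005,"wx":0.6,"wy":0,"wz":0,"claw":0},{"x":0.009,"y":0.036,"z":0.02,"wx":0.6,"wy":0,"wz":0,"claw":0},{"x":0.009,"y":0.036,"z":0.04,"wx":0.6,"wy":0,"wz":0,"claw":0},{"x":0.009,"y":0.036,"z":0.065,"wx":0.6,"wy":0,"wz":0,"claw":0},{"x":0.009,"y":0.036,"z":0.09,"wx":0.6,"wy":0,"wz":0,"claw":0},{"x":0.009,"y":0.036,"z":0.108,"wx":0.6,"wy":0,"wz":0,"claw":0},{"x":0.009,"y":0.036,"z":0.115,"wx":0.6,"wy":0,"wz":0,"claw":0},{"x":0.009,"y":0.036,"z":0.115,"wx":0.6,"wy":0,"wz":0,"claw":0}]'
python3 - <<'E'
from g import *
b=lambda x,z:O+XB*x+np.array([0,0,z])
go(b(.045,.31),mk(YB+90));go(b(-.05,.305),mk(YB+90))
cam('scene','s18.png')
im=cv2.imread('pics/s18.png')[60:300,90:330];cv2.imwrite('pics/s18c.png',cv2.resize(im,None,fx=2.5,fy=2.5))
E
```

```text
clock: 26.45
ee_pos: [0.7022, 0.2249, 0.3011]
ee_rot: [0.61, 0.792, -0.004, -0.002]
force: [-0.5, -0.7, -0.0]
width: 0.0005
t 26.45 xyz [-0.001  -0.0045 -0.0086] w [-0.47  0.06  0.06] |d| 0.010
t 26.45 xyz [-0.0009 -0.0995 -0.0028] w [-0.47  0.06  0.06] |d| 0.100
```

View pics/s18c.png

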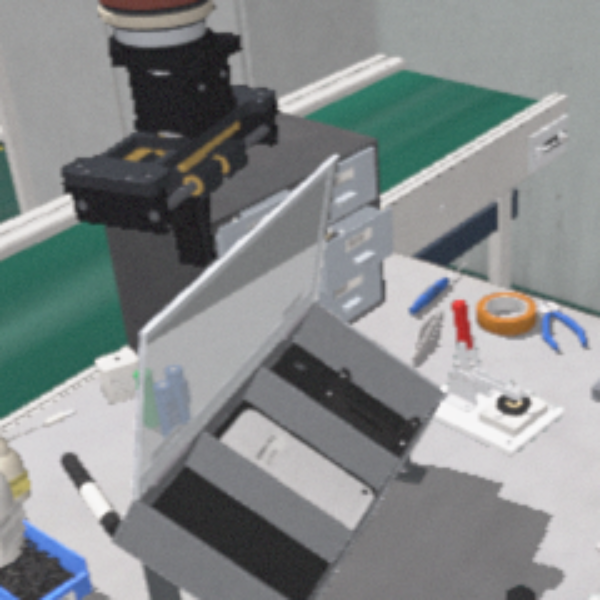

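```bash
python3 -m creep '[{"x":0,"y":-0.01,"z":-0.002,"wx":0,"wy":0,"wz":0,"claw":0},{"x":0,"y":-0.02,"z":-0.003,"wx":0,"wy":0,"wz":0,"claw":0},{"x":0,"y":-0.03,"z":-0.003,"wx":0,"wy":0,"wz":0,"claw":0},{"x":0,"y":-0.04,"z":-0.003,"wx":0,"wy":0,"wz":0,"claw":0},{"x":0,"y":-0.05,"z":-0.003,"wx":0,"wy":0,"wz":0,"claw":0},{"x":0,"y":-0.06,"z":-0.002,"wx":0,"wy":0,"wz":0,"claw":0},{"x":0,"y":-0.07,"z":0,"wx":0,"wy":0,"wz":0,"claw":0},{"x":0,"y":-0.08,"z":0.003,"wx":0,"wy":0,"wz":0,"claw":0},{"x":0,"y":-0.09,"z":0.006,"wx":0,"wy":0,"wz":0,"claw":0},{"x":0,"y":-0.1,"z":0.01,"wx":0,"wy":0,"wz":0,"claw":0}]'
python3 - <<'E'
from g import *
cam('scene','s19.png')
im=cv2.imread('pics/s19.png')[60:330,90:360];cv2.imwrite('pics/s19c.png',cv2.resize(im,None,fx=2.2,fy=2.2))
E
```

```text
clock: 27.33
ee_pos: [0.6068, 0.1995, 0.2973]
ee_rot: [0.61, 0.792, -0.0, 0.001]
force: [0.2, -0.6, -0.0]
width: 0.0008
```

View pics/s19c.png

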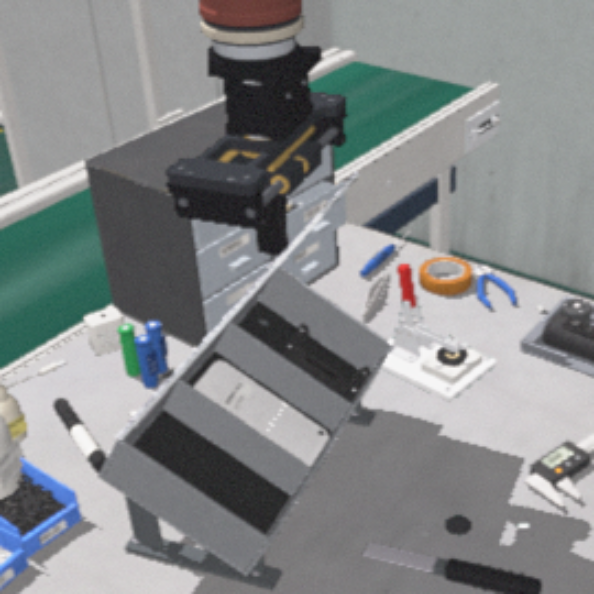

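```bash
python3 -m creep '[{"x":0,"y":-0.005,"z":0,"wx":0,"wy":0,"wz":0,"claw":0},{"x":0,"y":-0.01,"z":0,"wx":0,"wy":0,"wz":0,"claw":0},{"x":0,"y":-0.01,"z":0,"wx":0,"wy":0,"wz":0,"claw":0},{"x":0,"y":-0.01,"z":0,"wx":0,"wy":0,"wz":0,"claw":0},{"x":0,"y":-0.01,"z":0,"wx":0,"wy":0,"wz":0,"claw":0},{"x":0,"y":-0.01,"z":0,"wx":0,"wy":0,"wz":0,"claw":0},{"x":0,"y":-0.01,"z":0,"wx":0,"wy":0,"wz":0,"claw":0},{"x":0,"y":-0.01,"z":0,"wx":0,"wy":0,"wz":0,"claw":0},{"x":0,"y":-0.01,"z":0,"wx":0,"wy":0,"wz":0,"claw":0},{"x":0,"y":-0.01,"z":0,"wx":0,"wy":0,"wz":0,"claw":0}]'
python3 - <<'E'
from g import *
cam('scene','s20.png')
im=cv2.imread('pics/s20.png')[60:330,90:360];cv2.imwrite('pics/s20c.png',cv2.resize(im,None,fx=2.2,fy=2.2))
E
```

```text
clock: 28.22
ee_pos: [0.5956, 0.1968, 0.2961]
ee_rot: [0.61, 0.792, -0.002, -0.0]
force: [-0.6, 0.7, 1.1]
width: 0.0005
```

View pics/s20c.png

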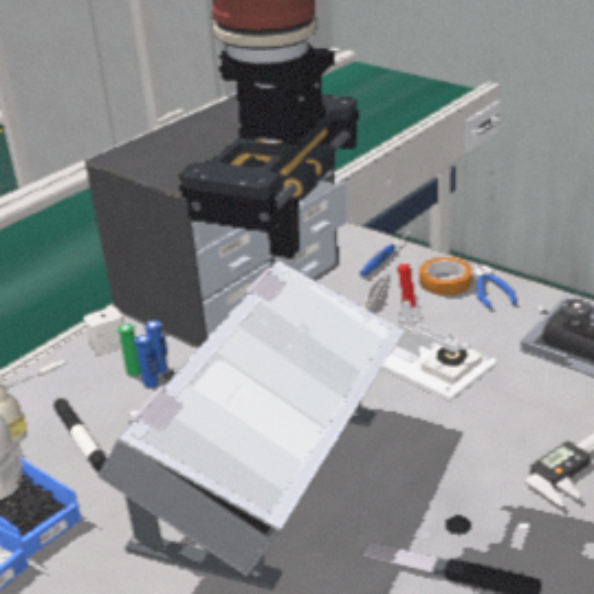

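```bash
python3 -m creep '[{"x":0,"y":-0.01,"z":-0.01,"wx":0,"wy":0,"wz":0,"claw":0},{"x":0,"y":-0.02,"z":-0.02,"wx":0,"wy":0,"wz":0,"claw":0},{"x":0.01,"y":-0.04,"z":-0.03,"wx":0,"wy":0,"wz":0,"claw":0},{"x":0.02,"y":-0.06,"z":-0.03,"wx":0,"wy":0,"wz":0,"claw":0},{"x":0.04,"y":-0.08,"z":-0.03,"wx":0,"wy":0,"wz":0,"claw":0},{"x":0.06,"y":-0.1,"z":-0.03,"wx":0,"wy":0,"wz":0,"claw":0},{"x":0.08,"y":-0.12,"z":-0.03,"wx":0,"wy":0,"wz":0,"claw":0},{"x":0.1,"y":-0.14,"z":-0.03,"wx":0,"wy":0,"wz":0,"claw":0},{"x":0.12,"y":-0.15,"z":-0.03,"wx":0,"wy":0,"wz":0,"claw":0},{"x":0.12,"y":-0.15,"z":-0.03,"wx":0,"wy":0,"wz":0,"claw":0}]'
python3 - <<'E'
from g import *
np.set_printoptions(precision=4,suppress=True)
for n in('scene','top'):
    c=cam(n,n+'21.png');np.savez(f'pics/{n}21.npz',**c)
    P=cloud(c);D=P-F;s,l,h=D@U,D@YBv,D@N
    for a,b in((0,.03),(.06,.09),(.12,.14)):
        m=(s>a)&(s<b)&(abs(l)<.13)&(h>.045)&(h<.1);print(n,a,m.sum(),np.median(h[m]) if m.sum() else '')
c=dict(np.load('pics/top21.npz'))
im=cv2.imread('pics/top21.png')[190:300,330:420];cv2.imwrite('pics/t21c.png',cv2.resize(cv2.convertScaleAbs(im,alpha=1.8),None,fx=5.4,fy=5.4,interpolation=cv2.INTER_NEAREST))
for n in('scene','top'):
    c=dict(np.load(f'pics/{n}21.npz'));P=cloud(c);z=P[...,2]
    m=(abs(P[...,1]+.176)<.024)&(z>.024)&(z<.06)&(abs(P[...,0]-.44)<.09);A=P[m]
    if len(A)<20: continue
    print(n,'handle x',np.percentile(A[:,0],[1,99]),'y',np.percentile(A[:,1],[1,99]))
    xs=A[:,0]
    for lo in np.arange(.37,.51,.02):
        k=(xs>lo)&(xs<lo+.02)
        if k.sum()>4:print('%.2f'%lo,k.sum(),'ymid',np.percentile(A[k,1],[4,96]).mean(),'ztop',np.percentile(A[k,2],85))
E
```

```text
clock: 29.1
ee_pos: [0.4175, 0.2769, 0.3269]
ee_rot: [0.609, 0.793, -0.001, -0.001]
force: [-0.7, -0.6, 0.5]
width: 0.0008
scene 0 1237 0.05904404430008373
scene 0.06 1242 0.05855681105476457
scene 0.12 840 0.05869521200983294
top 0 1032 0.059442478491753235
top 0.06 1137 0.05905448278120003
top 0.12 784 0.059482840199573346
scene handle x [0.3741 0.5069] y [-0.1858 -0.1544]
0.37 70 ymid -0.16806428726870853 ztop 0.03534946453075305
0.39 77 ymid -0.16800474549051916 ztop 0.036681539877346195
0.41 76 ymid -0.16787961955735403 ztop 0.03790106306067667
0.43 71 ymid -0.1686569284057004 ztop 0.03973111238765298
0.45 84 ymid -0.1699729449190856 ztop 0.040943215128594716
0.47 80 ymid -0.17009452908844908 ztop 0.04249795198914815
0.49 73 ymid -0.1697006360623123 ztop 0.041515767710628794
top handle x [0.3739 0.5086] y [-0.1977 -0.1599]
0.37 84 ymid -0.17655792435184486 ztop 0.03842592134549595
0.39 98 ymid -0.17707320775531826 ztop 0.03895743132604046
0.41 105 ymid -0.17727892786009092 ztop 0.03919246101389353
0.43 91 ymid -0.17693624217840587 ztop 0.041249143522044895
0.45 93 ymid -0.17831281051638032 ztop 0.04264636254869352
0.47 103 ymid -0.17947966668944815 ztop 0.043389714112099464
0.49 95 ymid -0.1797987910021729 ztop 0.042655496508764636
```

View pics/scene21.png

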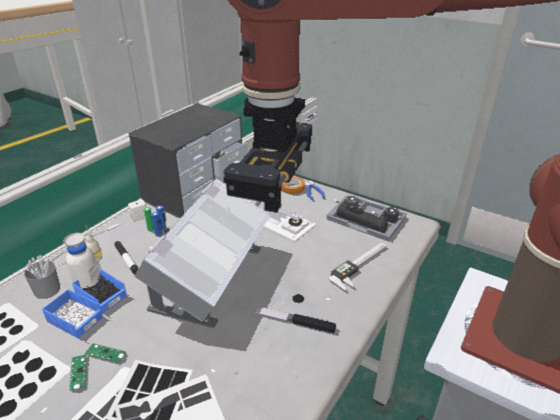

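View pics/t21c.png

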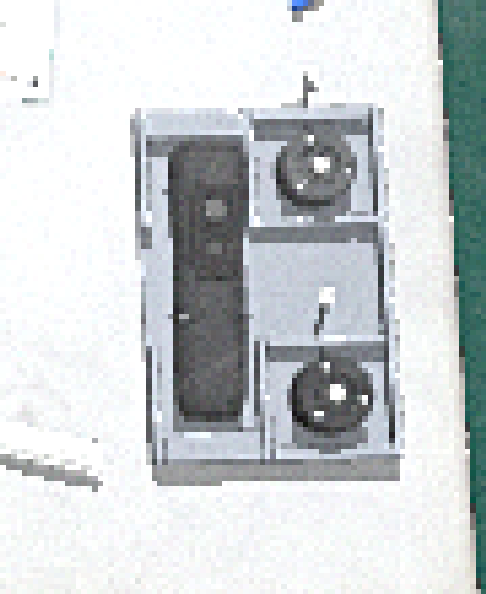

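```bash
python3 - <<'E'
from g import *
a=dict(np.load('pics/top0.npz'));b=dict(np.load('pics/top21.npz'));P0,P1=cloud(a),cloud(b)
for nm,c in(('init',a),('now',b)):
    P=cloud(c);D=P-F;s,l,h=D@U,D@YBv,D@N;m=(s>0)&(s<.03)&(abs(l)<.13)&(h>.045)&(h<.1);print(nm,'cover h front',np.median(h[m]))
r=slice(140,195),slice(365,412);print('tape/cutters img diff',np.abs(a['img'][r].astype(int)-b['img'][r]).mean())
print(np.abs(arm.read_state()['joint_velocities']).max())
arm.close_job()
E
```

```text
init cover h front 0.05939059930314265
now cover h front 0.059442478491753235
tape/cutters img diff 11.590457769181173
0.029216215105985686
the job is handed in; nothing more can be done
```

```bash
python3 - <<'E'
import cv2,numpy as np
a=cv2.imread('pics/top0.png');b=cv2.imread('pics/top21.png')
for nm,lo,hi in(('tape',(8,100,100),(25,255,255)),('blue',(100,100,60),(125,255,255))):
    for im in(a,b):
        m=cv2.inRange(cv2.cvtColor(im,cv2.COLOR_BGR2HSV),lo,hi)[135:200,365:412];ys,xs=np.nonzero(m);print(nm,len(xs),xs.mean()+365,ys.mean()+135)
E
```

```text
tape 220 383.8454545454546 152.5681818181818
tape 220 383.84090909090907 152.5818181818182
blue 145 388.36551724137934 177.02758620689656
blue 146 388.3424657534247 176.97945205479454
```

The job is done and handed in at about 29 s on the robot's clock; the interface gives no verdict, so what follows rests on my own last checks.

I prised the cover open with the pry tool and laid the tool flat in front of the bin. The gimbal handle, from the left compartment, went into the tray's long pocket. I then hooked the cover from behind with the closed fingers and pulled until it fell shut.

**Last checks**
- **Cover:** its front stands 59.4 mm above the bin floor, the same as before I opened it. It lies parallel to the floor within about 0.5 mm, so it is shut.
- **Handle:** its middle is about 1 mm along and 2 mm across from the pocket's middle. It is turned about 0.03 rad, and its top height fits it lying flat on its back. It is released.
- **Pry tool:** flat and released on the bench by eye in the pictures. It was level within 0.1° just before I set it down.
- **Tape and side cutters:** they have not moved in the top view (under 0.1 pixel). A raw picture difference over that area came out higher than I expected (11.6). The colour-mask centres did not shift, so I put it down to image noise, though I didn't trace it.
- **Plate and clamp bracket:** seen in place in the pictures up to the closing of the cover; I took no measurement of them afterwards.
- **Arm:** clear of everything, with the joints settling below 0.03 rad/s when I handed in.

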